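# Put the serving slates on the sloped stand and ring for service

### The job

Slide the metal gate of the storage tray fully open by its red knob, then edge each slate out over the tray's front edge until it overhangs enough to pinch by its long sides, and lay every slate on the sloped stand: one to a beam, centred along and across it, lower end just behind the beam's little lip, and let go. Then slide the gate fully shut again, and last of all ring the counter bell by pressing its plunger all the way down. Leave the mug, the garlic and the jar where they stand.

Things in the scene. Friction and masses are not known exactly. Their poses are not given: they have to be found in the camera images.
- tray: Dark wooden storage tray, fixed. Origin on the worktop under the middle of its front edge; x to its rear, y left, z up. Deck 190 mm long (x 0 to 190), 210 mm wide, top at z 45 mm. Four rails, 12 mm wide, 8 mm high (flush with the slates' tops), at y -99, -33, 33, 99 mm leave three lanes 54 mm wide, centred at y -66, 0, 66 mm, open at the rear and, with the gate open, at the front.
- tray_edge (a point): Middle of the front edge of the tray's deck top, 45 mm above the worktop. Beside a slate in its lane there is no room for fingers; it can be pushed along the lane, say with closed fingertips on its rear end, and pinched where it overhangs this edge. The gate's strip runs 2 to 10 mm in front of the edge, 2 mm below deck top and lower; beyond it the worktop is bare.
- gate (a joint): Aluminium gate strip along the tray's front; its travel to the tray's +y in m: 0 shut, 0.033 fully open. Its three stops, 10 mm wide, rise 12 mm above the deck, before the middles of the lanes when shut, before rails when open. Friction about 1.5 N; it stays where it is left.
- gate_knob (a point): Middle of the gate's red knob, an upright rod 12 mm in diameter with an 18 mm cap 4 mm thick, standing on the left end of the gate strip; moves with it. The rod runs from 19 mm below this point to the cap, whose top is 19 mm above it. In the tray's frame the point is at x -6, y 122 + gate travel, z 62 mm.
- slate0: Dark grey flat serving slate 140 x 50 x 8 mm, about 0.15 kg, with a thin white line near either end. Origin at its centre; x along its length, y across, z through its thickness. Starts flat in a lane of the tray, lengthwise, front end 10 to 30 mm behind the front edge. Two or three slates are present (None if absent), all alike; any may go on any beam.
- slate1: Dark grey flat serving slate 140 x 50 x 8 mm, about 0.15 kg, with a thin white line near either end. Origin at its centre; x along its length, y across, z through its thickness. Starts flat in a lane of the tray, lengthwise, front end 10 to 30 mm behind the front edge. Two or three slates are present (None if absent), all alike; any may go on any beam.
- slate2: Dark grey flat serving slate 140 x 50 x 8 mm, about 0.15 kg, with a thin white line near either end. Origin at its centre; x along its length, y across, z through its thickness. Starts flat in a lane of the tray, lengthwise, front end 10 to 30 mm behind the front edge. Two or three slates are present (None if absent), all alike; any may go on any beam.
- stand: Sloped serving stand, fixed: dark base 150 x 210 x 14 mm carrying three narrow beams on posts. Origin on the worktop under the middle of the base; x away from the robot, y to the left, z up. The beams are 82 mm apart, at y -82, 0 and 82 mm.
- berth0: Beam of the stand (right), 166 mm long and 30 mm wide, top sloping up away from the robot at 0.3 rad. Origin on the top at mid-length (85 mm above the worktop), over which a slate's centre belongs: x up along the slope, y to the left, z square to the surface. A 7 mm high lip ends it at x -79 mm. A lying slate has its centre at z 4 mm. A slate does not slide on it.
- berth1: Beam of the stand (middle), 166 mm long and 30 mm wide, top sloping up away from the robot at 0.3 rad. Origin on the top at mid-length (85 mm above the worktop), over which a slate's centre belongs: x up along the slope, y to the left, z square to the surface. A 7 mm high lip ends it at x -79 mm. A lying slate has its centre at z 4 mm. A slate does not slide on it.
- berth2: Beam of the stand (left), 166 mm long and 30 mm wide, top sloping up away from the robot at 0.3 rad. Origin on the top at mid-length (85 mm above the worktop), over which a slate's centre belongs: x up along the slope, y to the left, z square to the surface. A 7 mm high lip ends it at x -79 mm. A lying slate has its centre at z 4 mm. A slate does not slide on it.
- bell_top (a point): Top of the steel plunger (16 mm in diameter) of a loose brass counter bell; the bell is 68 mm in diameter, stands on the worktop between tray and stand, 0.37 kg; the top of the plunger is 52 mm above the worktop, 13 mm above the brass dome.
- plunger (a joint): Travel of the bell's plunger downwards in m: 0 up, 0.005 fully down (about 5 N); springs back.
- mug: Orange mug, 81 x 113 x 101 mm, behind the tray; bystander. Origin under its middle.
- garlic: Garlic bulb, 60 x 57 x 58 mm, at the back; bystander. Origin under its middle.
- jar: Glass jar with green lid, 68 x 74 x 84 mm, at the back; bystander. Origin under its middle.
Things that resemble listed ones, but are neither listed nor needed, are in the scene too. Leave any blue look-alike of the slate0 alone.

How it is judged:
By the outcome, as a careful person would: the job done as asked, in the order asked, and still so for the second after the job is handed in, with the robot touching nothing.
Of slate0, slate1, slate2 only 2 to 3 are there at a start; the rules pass over those that are not, and their reading is None.
At some moment in a run one of bell may be knocked a few centimetres aside while the robot is not near it.
Once in a run the grip may slacken for a moment while it holds something.
It also fails if it takes over 210 s, if anything falls off the work surface, if the arm or the gripper's body presses on something with over 40 N, if the wrist force passes 120 N, or if a joint passes its speed limit or range.

### The arm

A 6-joint arm with a two-finger parallel gripper is mounted at the origin on a cart in front of the work surface, level with it; the furniture and walls round the work are solid. World frame = base frame: x ahead of the robot, y to its left, z up, the work surface at z = 0. Lengths are in m, angles in degrees, forces in N, time in s.
With the tool pointing down it reaches from about 0.35 to 0.875 m from the base axis. Payload 4.2 kg.
Tool frame: the origin (TCP) lies between the finger pads; the fingertips stand 17 mm ahead of it and the grasp point (between the pads) lies 2 mm behind it; z points along the fingers, y is the line along which they close (so a half turn about z gives the same grasp; the last joint's range is limited). The gripper opens to 87 mm and grips with 3 to 60 N. Pads are 19 mm wide; open, the fingers measure 117 mm over their backs; the gripper's body (75 mm by 190 mm) begins 51 mm behind the grasp point.
Start: joints at [88.213, 22.042, 0.453, 0, -68.411, -14.817], TCP at [0.179, 0.599, 0.24] pointing down, gripper open.
Joint ranges: [-179.83, 179.83], [-69.29, 118.12], [-61.27, 80.66], [-181.25, 117.63], [-171.15, -9.14], [-177.46, 177.46]. Speed limits (degrees/s): [159.86, 159.86, 180, 180, 180, 180].

### API

Orientations are given as a 3x3 rotation matrix whose columns are the frame's x, y, z axes.
In Python, from station import r gives the robot as it stands.
- The arm moves only by the tool servo_tool, never from a script. Its argument "targets" is a list of rows, each a list of 5 numbers: the shift along the world's x, y, z in units of 30 mm (1.0 is 30 mm), then the turn about the world's z in rad, then the finger opening in mm, from 0 to 87. In form: [[x, y, z, turn, gripper], ...]. A call has exactly 5 rows; each row is the pose to reach, as a shift and turn from the pose commanded when the call began; what a row does not reach only later rows make up. A row lasts 1/12 s, in which the tool goes at most 41.7 mm and 7.16 degrees, less where a joint would pass 70% of its speed; a pose out of reach is approached as far as the arm can. A call with a gripper value outside its range is refused whole. The fingers move at their own pace and stop on an object; the grip force is fixed at half the most. Time passes only in rows, so rows that repeat a pose let the fingers close, or fill a call up. It gives the time, the measured TCP pose, the force, the opening and the grip force at its end, in the units of the state.
- r.sense(): the state, without advancing time (a new reading comes with each control period).
- r.capture(name): name is "side" or "top"; returns a dict with "pixels" (480x640x3 uint8, red, green, blue), "fx", "fy", "cx", "cy" (pixels), "world_from_camera" (4x4, takes a point from camera to world coordinates). Camera axes: x right, y down, z forward; pixel columns grow to the right and rows downward; lengths in m; the calibration is good to about 2 mm. A picture is of the moment at which its call begins. There is no depth.
- r.finish_job(): hands the job in; it is judged then, once.
The state is a dict: "time_s": time; "joints": joint angles; "joint_velocities": joint speeds; "effort": joint torques, N m; "tcp_pos": TCP position; "ee_rot": TCP orientation; "wrist_force": force on the tool from outside, world axes, zero at the start; "moment": the same for the moment, N m; "gripper_width": opening from 0.0 (shut) to 1.0 (fully open); "gripper_force": force on a finger pad.
Only numpy, scipy, OpenCV 4.12 (cv2) and the standard library are available. Lean on these libraries where they do the work, as an engineer would, in place of code of your own. Each camera call takes 0.05 s, during which the arm holds its last target. There are 200 camera calls.

## Working session

There is one attempt and no reset: what is moved stays moved. The work goes in short steps, Python scripts to look and compute and a tool call to move; the robot and the scene stay as the last step left them, time stands still between calls to the robot, and variables do not carry over. Pictures are saved under pics/ and viewed, at most 14 in all, crops included, and the job is handed in when it is done.

Besides the shell and the picture viewer there is one more tool, called by a JSON object that holds its "fn" and its "kwargs", one argument or row to a line. servo_tool: Moves the arm, as the interface text tells. Its arguments: {"type":"object","properties":{"targets":{"type":"array","items":{"type":"array","items":{"type":"number"}}}},"required":["targets"]}

```bash
mkdir -p pics; ls; cat > h.py <<'E'
import numpy as np, cv2
from station import r
def cap(n):
    c=r.capture(n); c['bgr']=cv2.cvtColor(c['pixels'],cv2.COLOR_RGB2BGR); return c
def ray(c,u,v,z):
    T=np.array(c['world_from_camera']); d=T[:3,:3]@np.array([(u-c['cx'])/c['fx'],(v-c['cy'])/c['fy'],1]); o=T[:3,3]
    return o+d*(z-o[2])/d[2]
def proj(c,p):
    T=np.linalg.inv(c['world_from_camera']); q=T[:3,:3]@np.array(p)+T[:3,3]
    return c['fx']*q[0]/q[2]+c['cx'],c['fy']*q[1]/q[2]+c['cy']
E
python3 - <<'E'
from h import *
for n in('top','side'):
    c=cap(n); cv2.imwrite(f'pics/{n}0.png',c['bgr']); print(n,np.round(c['world_from_camera'],3).tolist(),c['fx'],c['cx'],c['cy'])
s=r.sense(); print(s['time_s'],s['tcp_pos'],np.round(s['ee_rot'],3).tolist(),s['gripper_width'])
E
```

```text
pics
top [[0.007, -0.999, 0.045, 0.515], [-1.0, -0.006, 0.015, -0.107], [-0.014, -0.045, -0.999, 1.349], [0.0, 0.0, 0.0, 1.0]] 549.4648159316521 313.4394893864019 229.8503613638418
side [[-0.998, -0.014, 0.065, 0.493], [-0.066, 0.354, -0.933, 1.11], [-0.01, -0.935, -0.354, 0.526], [0.0, 0.0, 0.0, 1.0]] 620.3333508650454 318.46061106550184 231.67142229718525
0.1 [0.17841918 0.59846401 0.23854013] [[0.958, -0.286, -0.0], [-0.286, -0.958, -0.002], [0.0, 0.002, -1.0]] 0.9974755600521266
```

View pics/top0.png

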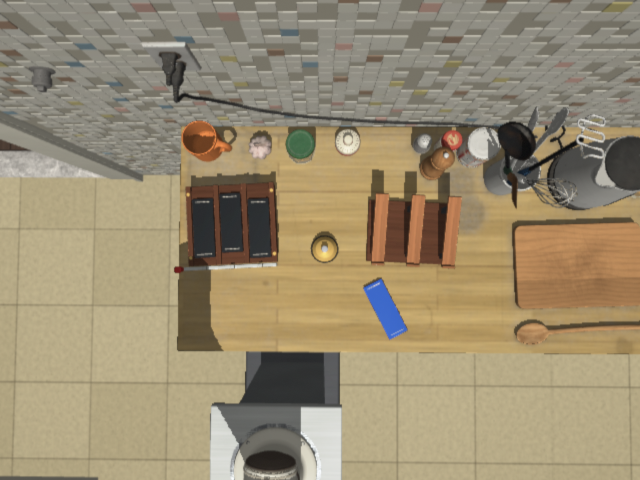

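View pics/side0.png

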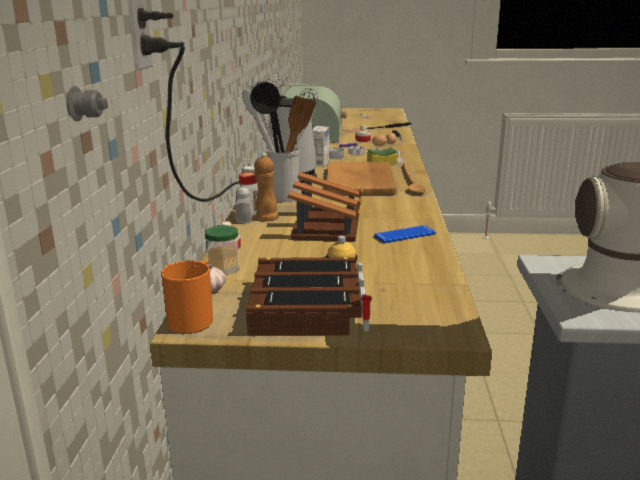

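The top view shows the tray with three slates at (203,228), (232,223) and (259,226), and the knob at (178,269). It also shows the bell at (324,248), the stand beams at (380,228), (415,228) and (452,230), and the blue look-alike at (385,308). In the side view the knob is at (366,308).

Things that could be mistaken:
- **Slates:** the blue slab at (385,308). The cutting board at (575,265) is also slab-shaped, but much too large.
- **Knob:** the red lid at (452,140).
- **Bell:** the white jar at (347,140).

I choose the grey slates in the tray, the red knob at (178,269) and the brass bell at (324,248). Next I'll check these in a close crop.

```bash
python3 - <<'E'
from h import *
t=cv2.imread('pics/top0.png')
a=cv2.resize(t[175:285,165:475],None,fx=2.58,fy=2.58,interpolation=cv2.INTER_CUBIC)
cv2.imwrite('pics/crop0.png',a)
b=t.astype(int)
hsv=cv2.cvtColor(t,cv2.COLOR_BGR2HSV)
m=((hsv[...,0]<6)|(hsv[...,0]>174))&(hsv[...,1]>180)&(hsv[...,2]>90)
n,l,st,ce=cv2.connectedComponentsWithStats(m.astype('uint8'))
for i in range(1,n):
    if st[i,4]>8: print('red',st[i],ce[i])
c=cap('top')
# dark slates
g=(t.max(2)<75)&((t.max(2).astype(int)-t.min(2))<22)
g[:180]=0;g[275:]=0;g[:,:185]=0;g[:,280:]=0
n,l,st,ce=cv2.connectedComponentsWithStats(g.astype('uint8'))
for i in range(1,n):
    if st[i,4]>200: 
        rc=cv2.minAreaRect(np.argwhere(l==i)[:,::-1].astype(np.float32)); print('dark',st[i],rc)
        print(np.round([ray(c,u,v,.053)[:2] for u,v in cv2.boxPoints(rc)],4).tolist())
# yellow bell
m=(hsv[...,0]>15)&(hsv[...,0]<30)&(hsv[...,1]>150)
m[:220]=0;m[275:]=0;m[:,:300]=0;m[:,350:]=0
ys,xs=np.nonzero(m);print('bell',xs.mean(),ys.mean(),len(xs),ray(c,xs.mean(),ys.mean(),.035))
# stand beams
m=(hsv[...,0]<14)&(hsv[...,1]>90)&(hsv[...,2]>125)
m[:185]=0;m[275:]=0;m[:,:360]=0;m[:,470:]=0
n,l,st,ce=cv2.connectedComponentsWithStats(m.astype('uint8'))
for i in range(1,n):
    if st[i,4]>100: 
        rc=cv2.minAreaRect(np.argwhere(l==i)[:,::-1].astype(np.float32)); print('beam',st[i],rc,ray(c,*rc[0],.087))
E
```

```text
red [175 268   6   4  24] [177.5 269.5]
dark [ 219  192   24   61 1214] ((230.75888061523438, 221.88275146484375), (59.467987060546875, 21.751712799072266), 86.18592071533203)
[[0.6601, 0.1389], [0.6638, 0.0873], [0.5232, 0.0762], [0.5194, 0.1275]]
dark [ 191  198   25   61 1223] ((203.13082885742188, 227.82423400878906), (60.0307731628418, 22.043880462646484), 87.56334686279297)
[[0.647, 0.2032], [0.6495, 0.1508], [0.5074, 0.1426], [0.5048, 0.1948]]
dark [ 247  198   24   60 1203] ((258.7188720703125, 227.29896545410156), (59.45374298095703, 21.8599796295166), 86.90594482421875)
[[0.6479, 0.0715], [0.651, 0.0197], [0.5105, 0.0107], [0.5074, 0.0622]]
bell nan nan 0 [nan nan nan]
beam [372 194  17  68 871] ((379.87750244140625, 227.52606201171875), (12.969193458557129, 67.87325286865234), 3.945185899734497) [ 0.57843165 -0.24140918  0.087     ]
beam [407 195  18  68 869] ((415.6581726074219, 228.64111328125), (12.95317554473877, 67.94586944580078), 4.864514350891113) [ 0.57634682 -0.32332081  0.087     ]
beam [442 197  20  68 853] ((451.44952392578125, 230.49484252929688), (12.851632118225098, 68.5826416015625), 5.8263421058654785) [ 0.57257265 -0.40508235  0.087     ]<stdin>:23: RuntimeWarning: Mean of empty slice.
  ret = ret.dtype.type(ret / rcount)
```

View pics/crop0.png

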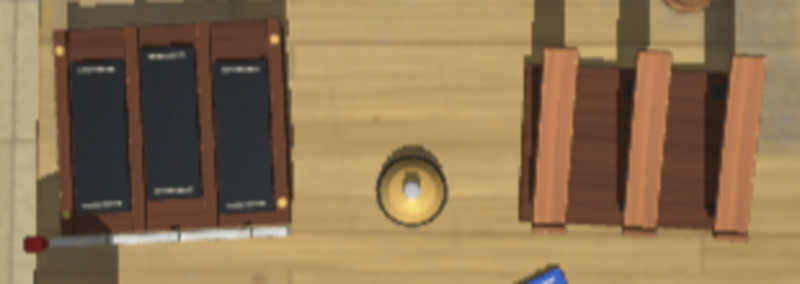

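The crop confirms three grey slates in the lanes, the gate shut with its red knob at the left end, the brass bell with its steel plunger, and three bare beams. Now I'll get exact numbers.

```bash
cat >> h.py <<'E'
def red(c):
    hsv=cv2.cvtColor(c['bgr'],cv2.COLOR_BGR2HSV)
    m=((hsv[...,0]<6)|(hsv[...,0]>174))&(hsv[...,1]>150)&(hsv[...,2]>80)
    n,l,st,ce=cv2.connectedComponentsWithStats(m.astype('uint8'))
    return [(st[i].tolist(),ce[i]) for i in range(1,n) if st[i,4]>8]
E
python3 - <<'E'
from h import *
c=cap('top'); s=cap('side')
print('knob cap',ray(c,177.5,269.5,.081))
for q in red(s): print(q)
p=ray(c,177.5,269.5,.081); print('exp side',proj(s,p))
print('plunger',ray(c,324.7,247.9,.052), 'dome exp')
t=c['bgr'];hsv=cv2.cvtColor(t,cv2.COLOR_BGR2HSV)
def f(x,y): return (x/2.58+165,y/2.58+175)
for nm,x,y,z in [('tray rear L',55,32,.053),('rear R',283,20,.053),('front L',62,236,.053),('front R',290,224,.053)]: print(nm,ray(c,*f(x,y),z))
# beam corners: low end z, high end z
m=(hsv[...,0]<14)&(hsv[...,1]>90)&(hsv[...,2]>125)
m[:185]=0;m[275:]=0;m[:,:360]=0;m[:,470:]=0
n,l,st,ce=cv2.connectedComponentsWithStats(m.astype('uint8'))
for i in range(1,n):
    if st[i,4]>100:
        out=[]
        for v,z in ((0.1,.0725+.0),(0.5,.085),(0.9,.0975)):
            pass
        x0,y0,w,h=st[i,:4]
        for v in (y0+8,y0+h//2,y0+h-9):
            us=np.nonzero(l[v]==i)[0]; fr=(y0+h-2-v)/(h-3); z=.085+(fr-.5)*.166*.2955
            out.append(np.round(ray(c,us.mean(),v,z),4).tolist())
        us=np.nonzero(l[y0+1]==i)[0]; ul=np.nonzero(l[y0+h-2]==i)[0]
        print('beam',out,'hi end',ray(c,us.mean(),y0-.5,.1095),'lo',ray(c,ul.mean(),y0+h-.5,.068))
for nm,u,v in(('mug bottom',202,158),('wall',300,127)): print(nm,ray(c,u,v,0.0))
E
```

```text
knob cap [0.47893071 0.2246506  0.081     ]
([356, 136, 14, 5, 58], array([362.84482759, 138.15517241]))
([239, 174, 18, 10, 124], array([247.02419355, 179.41935484]))
([238, 239, 2, 9, 15], array([238.53333333, 243.2       ]))
([361, 296, 10, 24, 156], array([365.61538462, 306.59615385]))
exp side (np.float64(366.6010512603159), np.float64(296.9436583223288))
plunger [ 0.53131613 -0.11526459  0.052     ] dome exp
tray rear L [0.67294609 0.21438808 0.053     ]
rear R [0.68502898 0.00421671 0.053     ]
front L [0.48544261 0.20478177 0.053     ]
front R [ 0.4978042 -0.0039968  0.053    ]
beam [[0.6356, -0.2443, 0.1042], [0.5775, -0.2419, 0.0846], [0.5201, -0.2394, 0.0658]] hi end [ 0.65434695 -0.24372475  0.1095    ] lo [ 0.50031223 -0.23799861  0.068     ]
beam [[0.6337, -0.3246, 0.1042], [0.5756, -0.3245, 0.0846], [0.5183, -0.3207, 0.0658]] hi end [ 0.65247843 -0.32488534  0.1095    ] lo [ 0.49854418 -0.32027464  0.068     ]
beam [[0.6296, -0.407, 0.1042], [0.5715, -0.4046, 0.0846], [0.5142, -0.403, 0.0658]] hi end [ 0.64835482 -0.40699379  0.1095    ] lo [ 0.49444925 -0.40006535  0.068     ]
mug bottom [0.75278801 0.18977612 0.        ]
wall [ 0.83113902 -0.05269361  0.        ]
```

{"fn": "servo_tool", "kwargs": {
  "targets": [
    [0.65, -0.83, -0.18, 0.023, 40],
    [1.3, -1.66, -0.36, 0.046, 40],
    [1.95, -2.5, -0.54, 0.07, 40],
    [2.6, -3.33, -0.72, 0.093, 40],
    [3.24, -4.16, -0.9, 0.116, 40]
  ]
}}

```text
time_s: 0.67
tcp_pos: [0.2764, 0.4728, 0.2123]
ee_rot: [[0.985, -0.171, -0.0], [-0.171, -0.985, -0.0], [-0.0, 0.0, -1.0]]
wrist_force: [0.9, -0.6, 0.4]
gripper_width: 0.71
gripper_force: 0.0
```

{"fn": "servo_tool", "kwargs": {
  "targets": [
    [0.65, -0.83, -0.18, 0.023, 40],
    [1.3, -1.66, -0.36, 0.046, 40],
    [1.95, -2.5, -0.54, 0.07, 40],
    [2.6, -3.33, -0.72, 0.093, 40],
    [3.24, -4.16, -0.9, 0.116, 40]
  ]
}}

```text
time_s: 1.08
tcp_pos: [0.3737, 0.348, 0.1855]
ee_rot: [[0.998, -0.056, 0.0], [-0.056, -0.998, 0.0], [0.0, -0.0, -1.0]]
wrist_force: [0.7, -0.9, -0.2]
gripper_width: 0.47
gripper_force: 0.0
```

{"fn": "servo_tool", "kwargs": {
  "targets": [
    [0.65, -0.83, -0.18, 0.023, 40],
    [1.3, -1.66, -0.36, 0.046, 40],
    [1.95, -2.5, -0.54, 0.07, 40],
    [2.6, -3.33, -0.72, 0.093, 40],
    [3.24, -4.16, -0.9, 0.117, 40]
  ]
}}

```text
time_s: 1.5
tcp_pos: [0.4709, 0.2232, 0.1584]
ee_rot: [[0.998, 0.06, 0.0], [0.06, -0.998, 0.0], [0.0, -0.0, -1.0]]
wrist_force: [0.4, 0.8, -0.8]
gripper_width: 0.462
gripper_force: 0.0
```

{"fn": "servo_tool", "kwargs": {
  "targets": [
    [0, 0, 0, 0, 40],
    [0, 0, 0, 0, 40],
    [0, 0, 0, 0, 40],
    [0, 0, 0, 0, 40],
    [0, 0, 0, 0, 40]
  ]
}}

```text
time_s: 1.92
tcp_pos: [0.4698, 0.2255, 0.1589]
ee_rot: [[0.998, 0.061, 0.0], [0.061, -0.998, 0.0], [0.0, -0.0, -1.0]]
wrist_force: [-0.4, 0.7, 0.1]
gripper_width: 0.457
gripper_force: 0.0
```

```bash
python3 - <<'E'
from h import *
c=cap('top'); cv2.imwrite('pics/t1.png',cv2.resize(c['bgr'][150:350,100:350],None,fx=3,fy=3))
s=r.sense(); print(s['time_s'],s['tcp_pos'],np.round(s['ee_rot'],3).tolist(),s['gripper_width'],s['wrist_force'])
E
```

```text
1.9667 [0.46976768 0.22549698 0.15886342] [[0.998, 0.061, 0.0], [0.061, -0.998, 0.001], [0.0, -0.0, -1.0]] 0.462401421769691 [ 0.38753848 -0.14617917  0.2779729 ]
```

View pics/t1.png

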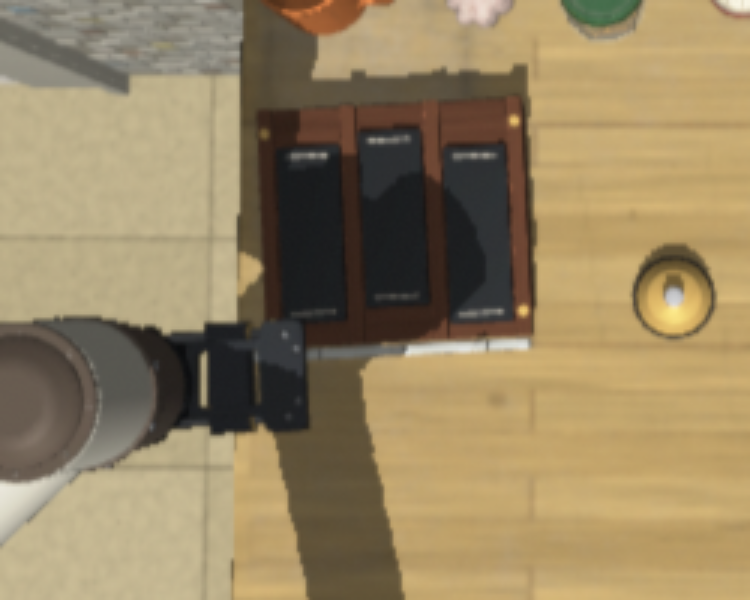

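The crop shows the gripper over the gate's left end. Its body spans x 190–305 at y≈375, the slates have not moved, and the bell is at (673,295). Next I'll descend and grip the knob.

{"fn": "servo_tool", "kwargs": {
  "targets": [
    [0, -0.03, -0.8, 0, 40],
    [0, -0.03, -1.6, 0, 40],
    [0, -0.03, -2.4, 0, 40],
    [0, -0.03, -3.13, 0, 40],
    [0, -0.03, -3.13, 0, 40]
  ]
}}

```text
time_s: 2.38
tcp_pos: [0.4683, 0.2231, 0.0615]
ee_rot: [[0.998, 0.06, -0.005], [0.06, -0.998, -0.004], [-0.005, 0.004, -1.0]]
wrist_force: [0.9, -0.5, 1.1]
gripper_width: 0.461
gripper_force: 0.0
```

{"fn": "servo_tool", "kwargs": {
  "targets": [
    [0, 0, 0, 0, 8],
    [0, 0, 0, 0, 8],
    [0, 0, 0, 0, 8],
    [0, 0, 0, 0, 8],
    [0, 0, 0, 0, 8]
  ]
}}

```text
time_s: 2.8
tcp_pos: [0.4705, 0.2238, 0.0658]
ee_rot: [[0.998, 0.059, 0.001], [0.059, -0.998, 0.001], [0.001, -0.001, -1.0]]
wrist_force: [-0.2, -0.5, 2.1]
gripper_width: 0.169
gripper_force: 9.5
```

{"fn": "servo_tool", "kwargs": {
  "targets": [
    [0, 0, 0, 0, 8],
    [0, 0, 0, 0, 8],
    [0, 0, 0, 0, 8],
    [0, 0, 0, 0, 8],
    [0, 0, 0, 0, 8]
  ]
}}

```text
time_s: 3.22
tcp_pos: [0.4704, 0.2238, 0.0652]
ee_rot: [[0.998, 0.059, 0.001], [0.059, -0.998, 0.0], [0.001, -0.0, -1.0]]
wrist_force: [-2.5, 1.0, 6.9]
gripper_width: 0.131
gripper_force: 32.6
```

{"fn": "servo_tool", "kwargs": {
  "targets": [
    [-0.015, 0.25, 0, 0, 8],
    [-0.03, 0.5, 0, 0, 8],
    [-0.045, 0.75, 0, 0, 8],
    [-0.06, 1.0, 0, 0, 8],
    [-0.065, 1.1, 0, 0, 8]
  ]
}}

```text
time_s: 3.63
tcp_pos: [0.4682, 0.2548, 0.065]
ee_rot: [[0.998, 0.06, -0.001], [0.06, -0.998, -0.005], [-0.002, 0.005, -1.0]]
wrist_force: [8.3, -16.7, 6.5]
gripper_width: 0.135
gripper_force: 32.6
```

{"fn": "servo_tool", "kwargs": {
  "targets": [
    [0, 0.03, 0, 0, 8],
    [0, 0.05, 0, 0, 8],
    [0, 0.05, 0, 0, 8],
    [0, 0.05, 0, 0, 8],
    [0, 0.05, 0, 0, 8]
  ]
}}

```text
time_s: 4.05
tcp_pos: [0.4683, 0.2547, 0.065]
ee_rot: [[0.998, 0.059, -0.002], [0.059, -0.998, -0.006], [-0.002, 0.006, -1.0]]
wrist_force: [2.7, -10.3, 7.9]
gripper_width: 0.134
gripper_force: 32.7
```

{"fn": "servo_tool", "kwargs": {
  "targets": [
    [0, 0.03, 0, 0, 8],
    [0, 0.06, 0, 0, 8],
    [0, 0.06, 0, 0, 8],
    [0, 0.06, 0, 0, 8],
    [0, 0.06, 0, 0, 8]
  ]
}}

```text
time_s: 4.47
tcp_pos: [0.4682, 0.2548, 0.065]
ee_rot: [[0.998, 0.058, -0.003], [0.058, -0.998, -0.008], [-0.004, 0.008, -1.0]]
wrist_force: [5.1, -14.0, 8.8]
gripper_width: 0.133
gripper_force: 32.3
```

{"fn": "servo_tool", "kwargs": {
  "targets": [
    [0, -0.06, 0, 0, 36],
    [0, -0.06, 0, 0, 36],
    [0, -0.06, 0, 0, 36],
    [0, -0.06, 0, 0, 36],
    [0, -0.06, 0, 0, 36]
  ]
}}

```text
time_s: 4.88
tcp_pos: [0.4682, 0.2585, 0.0644]
ee_rot: [[0.998, 0.059, 0.0], [0.059, -0.998, 0.0], [0.0, -0.0, -1.0]]
wrist_force: [0.8, 0.2, -0.2]
gripper_width: 0.383
gripper_force: 0.0
```

{"fn": "servo_tool", "kwargs": {
  "targets": [
    [0, 0, 0.8, 0, 36],
    [0, 0, 1.6, 0, 25],
    [0, 0, 2.4, 0, 10],
    [0, 0, 3, 0, 0],
    [0, 0, 3, 0, 0]
  ]
}}

```text
time_s: 5.3
tcp_pos: [0.4702, 0.2603, 0.1588]
ee_rot: [[0.998, 0.061, 0.007], [0.061, -0.998, 0.006], [0.007, -0.005, -1.0]]
wrist_force: [0.6, 0.6, 0.5]
gripper_width: 0.198
gripper_force: 0.0
```

{"fn": "servo_tool", "kwargs": {
  "targets": [
    [0.9, -0.9, 0, 0, 0],
    [1.8, -1.8, 0, 0, 0],
    [2.7, -2.7, 0, 0, 0],
    [3.6, -3.6, 0, 0, 0],
    [4.4, -4, 0, 0, 0]
  ]
}}

```text
time_s: 5.72
tcp_pos: [0.6009, 0.1357, 0.1537]
ee_rot: [[0.998, 0.058, -0.002], [0.058, -0.998, -0.001], [-0.002, 0.0, -1.0]]
wrist_force: [-0.3, 0.4, -0.1]
gripper_width: 0.006
gripper_force: 0.0
```

```bash
python3 - <<'E'
from h import *
c=cap('top'); 
for a,q in red(c): print(a,q,ray(c,*q,.081))
s=cap('side')
for a,q in red(s): print(a,q)
print(proj(s,(.4768,.2577,.079)))
E
```

```text
[442, 131, 20, 19, 135] [452.11111111 139.26666667] [ 0.78458772 -0.40903487  0.081     ]
[161, 267, 9, 7, 46] [164.52173913 270.        ] [0.47757059 0.25473179 0.081     ]
[356, 136, 14, 5, 56] [362.71428571 138.23214286]
[239, 173, 18, 11, 126] [247.22222222 179.34920635]
[238, 240, 2, 8, 15] [238.46666667 243.26666667]
[362, 304, 11, 25, 191] [367.12041885 315.67539267]
(np.float64(368.11815552383104), np.float64(307.87664044030623))
```

{"fn": "servo_tool", "kwargs": {
  "targets": [
    [0.5, -0.6, 0, 0, 0],
    [1.0, -1.2, 0, 0, 0],
    [1.5, -1.8, 0, 0, 0],
    [2.0, -2.4, 0, 0, 0],
    [2.42, -2.98, 0, 0, 0]
  ]
}}

```text
time_s: 6.23
tcp_pos: [0.673, 0.0489, 0.1536]
ee_rot: [[0.998, 0.06, -0.001], [0.06, -0.998, 0.0], [-0.001, -0.0, -1.0]]
wrist_force: [-0.1, 0.3, 0.4]
gripper_width: 0.006
gripper_force: 0.0
```

{"fn": "servo_tool", "kwargs": {
  "targets": [
    [0, 0, -0.5, 0, 0],
    [0, 0, -1.0, 0, 0],
    [0, 0, -1.5, 0, 0],
    [0, 0, -2, 0, 0],
    [0, 0, -2, 0, 0]
  ]
}}

```text
time_s: 6.65
tcp_pos: [0.6698, 0.0492, 0.09]
ee_rot: [[0.998, 0.059, -0.008], [0.059, -0.998, -0.001], [-0.008, 0.001, -1.0]]
wrist_force: [-1.3, -0.3, -0.1]
gripper_width: 0.002
gripper_force: 0.0
```

{"fn": "servo_tool", "kwargs": {
  "targets": [
    [0, -0.08, 0, 0, 0],
    [0, -0.08, -0.3, 0, 0],
    [0, -0.08, -0.6, 0, 0],
    [0, -0.08, -0.9, 0, 0],
    [0, -0.08, -0.9, 0, 0]
  ]
}}

```text
time_s: 7.07
tcp_pos: [0.6713, 0.0462, 0.0652]
ee_rot: [[0.998, 0.059, -0.004], [0.059, -0.998, -0.0], [-0.004, 0.0, -1.0]]
wrist_force: [-1.4, 0.1, 0.5]
gripper_width: 0.003
gripper_force: 0.0
```

{"fn": "servo_tool", "kwargs": {
  "targets": [
    [0, 0, 0, 0, 0],
    [0, 0, 0, 0, 0],
    [0, 0, 0, 0, 0],
    [0, 0, 0, 0, 0],
    [0, 0, 0, 0, 0]
  ]
}}

```text
time_s: 7.48
tcp_pos: [0.6731, 0.0464, 0.0681]
ee_rot: [[0.998, 0.059, 0.001], [0.059, -0.998, 0.0], [0.001, -0.0, -1.0]]
wrist_force: [0.1, -0.4, -0.3]
gripper_width: 0.008
gripper_force: 0.0
```

{"fn": "servo_tool", "kwargs": {
  "targets": [
    [0, 0, -0.1, 0, 0],
    [-0.3, -0.02, -0.1, 0, 0],
    [-0.6, -0.04, -0.1, 0, 0],
    [-0.9, -0.053, -0.1, 0, 0],
    [-1.1, -0.065, -0.1, 0, 0]
  ]
}}

```text
time_s: 7.9
tcp_pos: [0.639, 0.0443, 0.0646]
ee_rot: [[0.998, 0.059, -0.0], [0.059, -0.998, 0.0], [-0.0, -0.0, -1.0]]
wrist_force: [1.1, -0.6, -0.5]
gripper_width: 0.006
gripper_force: 0.3
```

{"fn": "servo_tool", "kwargs": {
  "targets": [
    [-0.25, -0.015, 0, 0, 0],
    [-0.5, -0.03, 0, 0, 0],
    [-0.75, -0.045, 0, 0, 0],
    [-1.0, -0.06, 0, 0, 0],
    [-1.2, -0.07, 0, 0, 0]
  ]
}}

```text
time_s: 8.32
tcp_pos: [0.603, 0.0422, 0.0648]
ee_rot: [[0.998, 0.059, 0.0], [0.059, -0.998, 0.0], [0.0, -0.0, -1.0]]
wrist_force: [1.0, -0.5, -0.7]
gripper_width: 0.003
gripper_force: 0.3
```

{"fn": "servo_tool", "kwargs": {
  "targets": [
    [-0.15, -0.01, 0, 0, 0],
    [-0.3, -0.02, 0, 0, 0],
    [-0.45, -0.025, 0, 0, 0],
    [-0.56, -0.03, 0, 0, 0],
    [-0.56, -0.03, 0, 0, 0]
  ]
}}

```text
time_s: 8.73
tcp_pos: [0.5863, 0.0413, 0.0647]
ee_rot: [[0.998, 0.059, -0.001], [0.059, -0.998, -0.0], [-0.001, 0.0, -1.0]]
wrist_force: [-0.1, -0.6, -0.5]
gripper_width: 0.007
gripper_force: 0.0
```

{"fn": "servo_tool", "kwargs": {
  "targets": [
    [0.15, 0.01, 0, 0, 0],
    [0.3, 0.02, 0.3, 0, 0],
    [0.3, 0.02, 1.0, 0, 0],
    [0.3, 0.02, 2, 0, 0],
    [0.3, 0.02, 2.5, 0, 20]
  ]
}}

```text
time_s: 9.15
tcp_pos: [0.5983, 0.0422, 0.1433]
ee_rot: [[0.998, 0.06, 0.005], [0.06, -0.998, 0.0], [0.005, -0.0, -1.0]]
wrist_force: [0.2, -0.7, 1.9]
gripper_width: 0.031
gripper_force: 0.0
```

{"fn": "servo_tool", "kwargs": {
  "targets": [
    [0, 1, 0.1, 0, 60],
    [0, 2, 0.1, 0, 60],
    [0, 3, 0.1, 0, 60],
    [0, 4, 0.1, 0, 60],
    [0, 5, 0.1, 0, 60]
  ]
}}

```text
time_s: 9.57
tcp_pos: [0.5966, 0.1934, 0.1435]
ee_rot: [[0.998, 0.059, 0.001], [0.059, -0.998, 0.0], [0.001, -0.0, -1.0]]
wrist_force: [0.7, 0.2, 0.0]
gripper_width: 0.373
gripper_force: 0.0
```

```bash
python3 - <<'E'
from h import *
c=cap('top'); cv2.imwrite('pics/t2.png',cv2.resize(c['bgr'][175:325,160:360],None,fx=4,fy=4))
t=c['bgr']
g=(t.max(2)<75)&((t.max(2).astype(int)-t.min(2))<22)
g[:180]=0;g[310:]=0;g[:,:240]=0;g[:,290:]=0
n,l,st,ce=cv2.connectedComponentsWithStats(g.astype('uint8'))
for i in range(1,n):
    if st[i,4]>100: print(st[i]); rc=cv2.minAreaRect(np.argwhere(l==i)[:,::-1].astype(np.float32)); print(np.round([ray(c,u,v,.053)[:2] for u,v in cv2.boxPoints(rc)],4).tolist())
E
```

```text
[240 193   3  59 122]
[[0.6602, 0.0864], [0.6602, 0.0816], [0.5228, 0.0799], [0.5227, 0.0846]]
[ 249  229   23   60 1157]
[[0.5739, 0.0665], [0.5769, 0.0157], [0.4377, 0.007], [0.4347, 0.0575]]
```

View pics/t2.png

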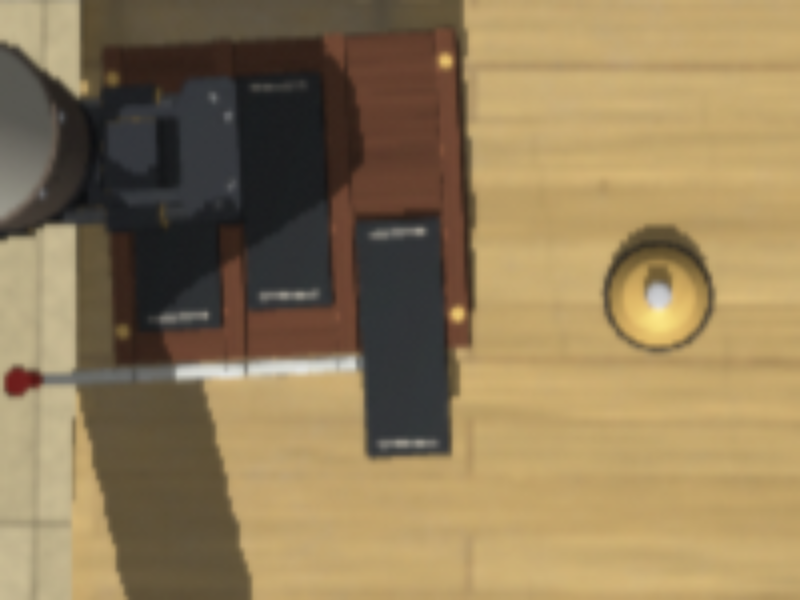

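The crop shows the right slate overhanging the front edge by about 57 mm, with its front end at (408,455). The gate is open, the knob is at (18,380), and the bell at (657,295) has not moved. Next I'll pinch it.

{"fn": "servo_tool", "kwargs": {
  "targets": [
    [-0.6, -0.75, 0, 0, 66],
    [-1.2, -1.5, 0, 0, 66],
    [-1.8, -2.25, 0, 0, 66],
    [-2.4, -3, 0, 0, 66],
    [-3.0, -3.75, 0, 0, 66]
  ]
}}

```text
time_s: 10.03
tcp_pos: [0.5057, 0.0786, 0.1432]
ee_rot: [[0.998, 0.06, 0.001], [0.06, -0.998, -0.0], [0.001, 0.0, -1.0]]
wrist_force: [-0.3, -1.7, 0.7]
gripper_width: 0.735
gripper_force: 0.0
```

{"fn": "servo_tool", "kwargs": {
  "targets": [
    [-0.4, -0.5, 0, 0, 66],
    [-0.8, -1.0, 0, 0, 66],
    [-1.25, -1.55, 0, 0, 66],
    [-1.25, -1.55, 0, 0, 66],
    [-1.25, -1.55, 0, 0, 66]
  ]
}}

```text
time_s: 10.45
tcp_pos: [0.4688, 0.0324, 0.1435]
ee_rot: [[0.998, 0.058, 0.001], [0.058, -0.998, 0.0], [0.001, -0.0, -1.0]]
wrist_force: [0.5, 0.7, -0.1]
gripper_width: 0.754
gripper_force: 0.0
```

{"fn": "servo_tool", "kwargs": {
  "targets": [
    [0, 0, 0, 0, 66],
    [0, 0, 0, 0, 66],
    [0, 0, -0.5, 0, 66],
    [0, 0, -0.5, 0, 66],
    [0, 0, -0.5, 0, 66]
  ]
}}

```text
time_s: 10.87
tcp_pos: [0.4685, 0.0332, 0.1271]
ee_rot: [[0.998, 0.06, -0.002], [0.06, -0.998, -0.001], [-0.002, 0.001, -1.0]]
wrist_force: [0.9, -0.3, -0.1]
gripper_width: 0.76
gripper_force: 0.0
```

{"fn": "servo_tool", "kwargs": {
  "targets": [
    [0, 0.03, -0.7, 0, 66],
    [0, 0.03, -1.4, 0, 66],
    [0, 0.03, -2.1, 0, 66],
    [0, 0.03, -2.73, 0, 66],
    [0, 0.03, -2.73, 0, 66]
  ]
}}

```text
time_s: 11.28
tcp_pos: [0.4668, 0.0334, 0.0432]
ee_rot: [[0.998, 0.059, -0.006], [0.059, -0.998, -0.002], [-0.006, 0.002, -1.0]]
wrist_force: [-1.0, 0.3, -0.2]
gripper_width: 0.759
gripper_force: 0.0
```

{"fn": "servo_tool", "kwargs": {
  "targets": [
    [0, 0, 0, 0, 66],
    [0, 0, 0, 0, 46],
    [0, 0, 0, 0, 46],
    [0, 0, 0, 0, 46],
    [0, 0, 0, 0, 46]
  ]
}}

```text
time_s: 11.7
tcp_pos: [0.469, 0.034, 0.0468]
ee_rot: [[0.998, 0.059, 0.002], [0.059, -0.998, 0.001], [0.002, -0.001, -1.0]]
wrist_force: [0.3, 0.3, 2.0]
gripper_width: 0.571
gripper_force: 29.9
```

{"fn": "servo_tool", "kwargs": {
  "targets": [
    [0, 0, 0, 0, 46],
    [0, 0, 0, 0, 46],
    [0, 0, 0, 0, 46],
    [0, 0, 0, 0, 46],
    [0, 0, 0, 0, 46]
  ]
}}

```text
time_s: 12.12
tcp_pos: [0.469, 0.034, 0.0463]
ee_rot: [[0.998, 0.059, 0.001], [0.059, -0.998, 0.0], [0.001, -0.0, -1.0]]
wrist_force: [-0.5, 0.0, 6.1]
gripper_width: 0.571
gripper_force: 29.9
```

{"fn": "servo_tool", "kwargs": {
  "targets": [
    [0, 0, 0.2, 0, 46],
    [0, 0, 0.6, 0, 46],
    [0, 0, 1.1, 0, 46],
    [0, 0, 1.6, 0, 46],
    [0, 0, 2.1, 0, 46]
  ]
}}

```text
time_s: 12.53
tcp_pos: [0.4676, 0.0336, 0.1089]
ee_rot: [[0.998, 0.059, -0.002], [0.059, -0.998, -0.0], [-0.002, 0.0, -1.0]]
wrist_force: [-0.8, 1.0, -0.8]
gripper_width: 0.568
gripper_force: 29.9
```

{"fn": "servo_tool", "kwargs": {
  "targets": [
    [0, 0, 0.5, 0, 46],
    [0, 0, 1.0, 0, 46],
    [0, 0, 1.5, 0, 46],
    [0, 0, 2.0, 0, 46],
    [0, 0, 2.4, 0, 46]
  ]
}}

```text
time_s: 12.95
tcp_pos: [0.4679, 0.0338, 0.1814]
ee_rot: [[0.998, 0.059, -0.001], [0.059, -0.998, 0.0], [-0.001, -0.0, -1.0]]
wrist_force: [-0.1, 0.1, -0.3]
gripper_width: 0.57
gripper_force: 29.9
```

```bash
python3 - <<'E'
from h import *
c=cap('side'); cv2.imwrite('pics/s2.png',cv2.resize(c['bgr'][180:340,240:440],None,fx=4,fy=3.75))
s=r.sense();print(s['tcp_pos'],s['gripper_force'],s['gripper_width'])
E
```

```text
[0.4694391  0.03408918 0.18364963] 29.914163667708635 0.5692331581491835
```

View pics/s2.png

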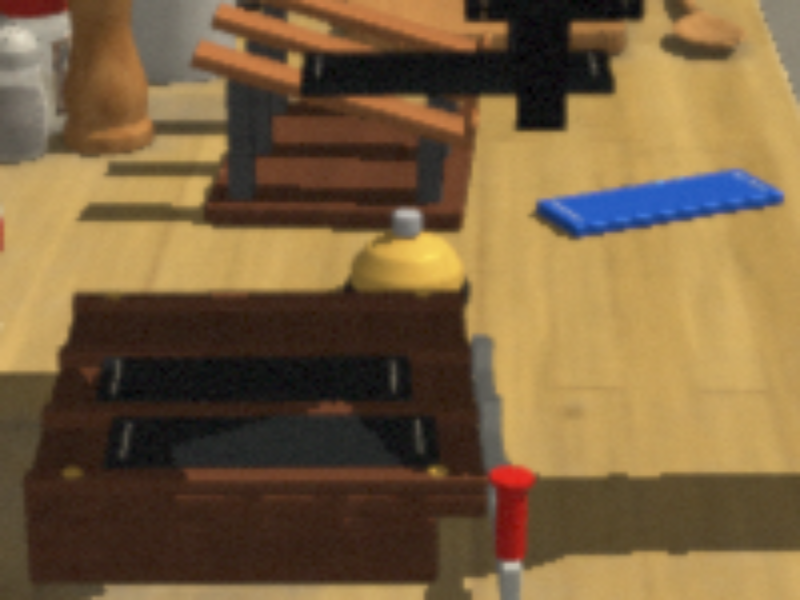

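The side crop shows the slate held level by its long sides from (305,75) to (612,78), with the finger at x≈540. The other two slates are still in the tray, the knob is at (512,515) and the bell at (405,255). Next I'll carry it to berth0.

{"fn": "servo_tool", "kwargs": {
  "targets": [
    [0.05, -0.3, 0, 0, 46],
    [0.14, -0.9, 0, -0.01, 46],
    [0.26, -1.7, 0, -0.02, 46],
    [0.4, -2.6, 0, -0.025, 46],
    [0.54, -3.6, 0, -0.03, 46]
  ]
}}

```text
time_s: 13.42
tcp_pos: [0.4836, -0.0753, 0.1792]
ee_rot: [[1.0, 0.03, -0.003], [0.03, -1.0, 0.0], [-0.003, -0.0, -1.0]]
wrist_force: [1.4, 1.1, -1.8]
gripper_width: 0.569
gripper_force: 29.9
```

{"fn": "servo_tool", "kwargs": {
  "targets": [
    [0.15, -1, 0, -0.01, 46],
    [0.3, -2, 0, -0.02, 46],
    [0.45, -3, 0, -0.03, 46],
    [0.6, -4, 0, -0.04, 46],
    [0.75, -5, 0, -0.05, 46]
  ]
}}

```text
time_s: 13.83
tcp_pos: [0.5059, -0.2259, 0.1788]
ee_rot: [[1.0, -0.022, -0.004], [-0.022, -1.0, 0.001], [-0.004, -0.001, -1.0]]
wrist_force: [0.5, 0.2, -1.1]
gripper_width: 0.569
gripper_force: 29.9
```

{"fn": "servo_tool", "kwargs": {
  "targets": [
    [0.15, -1, 0, -0.005, 46],
    [0.3, -2, 0, -0.01, 46],
    [0.42, -2.8, 0, -0.018, 46],
    [0.53, -3.5, 0, -0.018, 46],
    [0.62, -4.1, 0, -0.018, 46]
  ]
}}

```text
time_s: 14.25
tcp_pos: [0.5244, -0.3489, 0.1782]
ee_rot: [[0.999, -0.041, -0.004], [-0.041, -0.999, 0.002], [-0.004, -0.002, -1.0]]
wrist_force: [0.5, -0.8, -1.8]
gripper_width: 0.568
gripper_force: 29.9
```

{"fn": "servo_tool", "kwargs": {
  "targets": [
    [0.07, -0.5, 0, 0, 46],
    [0.15, -1, 0, 0, 46],
    [0.23, -1.5, 0, 0, 46],
    [0.26, -1.8, 0, 0, 46],
    [0.26, -1.88, 0, 0, 46]
  ]
}}

```text
time_s: 14.67
tcp_pos: [0.5325, -0.4048, 0.1785]
ee_rot: [[0.999, -0.041, -0.003], [-0.041, -0.999, 0.002], [-0.003, -0.001, -1.0]]
wrist_force: [0.8, -0.7, -1.4]
gripper_width: 0.567
gripper_force: 29.9
```

{"fn": "servo_tool", "kwargs": {
  "targets": [
    [0, 0, 0, 0, 46],
    [0, 0, 0, 0, 46],
    [0, 0, 0, 0, 46],
    [0, 0, 0, 0, 46],
    [0, 0, 0, 0, 46]
  ]
}}

```text
time_s: 15.08
tcp_pos: [0.5337, -0.4029, 0.1811]
ee_rot: [[0.999, -0.038, 0.0], [-0.038, -0.999, -0.0], [0.0, 0.0, -1.0]]
wrist_force: [0.7, 0.4, -1.8]
gripper_width: 0.567
gripper_force: 29.9
```

```bash
python3 - <<'E'
from h import *
s=r.sense();print(s['tcp_pos'],s['ee_rot'],s['gripper_force'],s['gripper_width'])
c=cap('top'); cv2.imwrite('pics/t3.png',cv2.resize(c['bgr'][150:350,270:520],None,fx=3,fy=3))
E
```

```text
[ 0.53374498 -0.40288544  0.18106828] [[ 9.99280943e-01 -3.79141375e-02  3.38160585e-04]
 [-3.79141232e-02 -9.99281000e-01 -4.85628311e-05]
 [ 3.39758665e-04  3.57068496e-05 -9.99999942e-01]] 29.91401055827737 0.5670810652313133
```

View pics/t3.png

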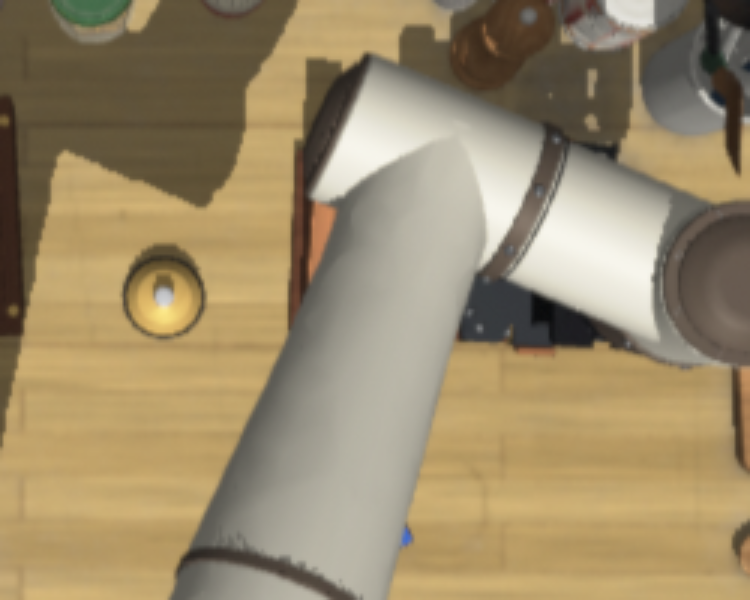

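The arm hides the stand at x>300 in this crop, and the bell at (163,297) has not moved. The commanded pose matches the berth, so I'll lower the slate slowly and let the beam tilt it.

{"fn": "servo_tool", "kwargs": {
  "targets": [
    [0.02, 0, -0.4, 0, 46],
    [0.02, 0, -0.8, 0, 46],
    [0.02, 0, -1.2, 0, 46],
    [0.02, 0, -1.6, 0, 46],
    [0.02, 0, -2.0, 0, 46]
  ]
}}

```text
time_s: 15.55
tcp_pos: [0.5337, -0.4032, 0.1186]
ee_rot: [[0.999, -0.039, -0.002], [-0.039, -0.999, 0.001], [-0.002, -0.001, -1.0]]
wrist_force: [-0.4, -0.3, -0.4]
gripper_width: 0.577
gripper_force: 2.6
```

{"fn": "servo_tool", "kwargs": {
  "targets": [
    [0, 0, -0.15, 0, 46],
    [0, 0, -0.3, 0, 46],
    [0, 0, -0.45, 0, 46],
    [0, 0, -0.6, 0, 46],
    [0, 0, -0.75, 0, 46]
  ]
}}

```text
time_s: 15.97
tcp_pos: [0.5342, -0.4039, 0.0988]
ee_rot: [[0.999, -0.039, 0.001], [-0.039, -0.999, -0.001], [0.001, 0.001, -1.0]]
wrist_force: [-2.2, -0.9, 0.9]
gripper_width: 0.567
gripper_force: 30.0
```

{"fn": "servo_tool", "kwargs": {
  "targets": [
    [0, 0, -0.15, 0, 46],
    [0, 0, -0.3, 0, 46],
    [0, 0, -0.45, 0, 46],
    [0, 0, -0.55, 0, 46],
    [0, 0, -0.6, 0, 46]
  ]
}}

```text
time_s: 16.38
tcp_pos: [0.5351, -0.4036, 0.0802]
ee_rot: [[0.999, -0.038, 0.002], [-0.038, -0.999, -0.001], [0.002, 0.001, -1.0]]
wrist_force: [0.9, -0.5, 0.9]
gripper_width: 0.57
gripper_force: 30.0
```

{"fn": "servo_tool", "kwargs": {
  "targets": [
    [0, 0, -0.05, 0, 46],
    [0, 0, -0.1, 0, 46],
    [0, 0, -0.15, 0, 46],
    [0, 0, -0.15, 0, 46],
    [0, 0, -0.15, 0, 46]
  ]
}}

```text
time_s: 16.8
tcp_pos: [0.5347, -0.4036, 0.0766]
ee_rot: [[0.999, -0.038, 0.001], [-0.038, -0.999, -0.001], [0.001, 0.001, -1.0]]
wrist_force: [0.2, 0.5, 4.0]
gripper_width: 0.569
gripper_force: 30.0
```

```bash
python3 - <<'E'
from h import *
s=r.sense();print(s['tcp_pos'],s['gripper_force'],s['gripper_width'],s['wrist_force'],s['moment'])
c=cap('side'); cv2.imwrite('pics/s3.png',cv2.resize(c['bgr'][160:250,270:390],None,fx=6.6,fy=6.6,interpolation=cv2.INTER_CUBIC))
E
```

```text
[ 0.53473245 -0.40360603  0.07656543] 29.99218479730189 0.5693117911193049 [0.24406464 0.52266777 4.03966266] [ 0.15628614 -0.37573178 -0.08717155]
```

View pics/s3.png

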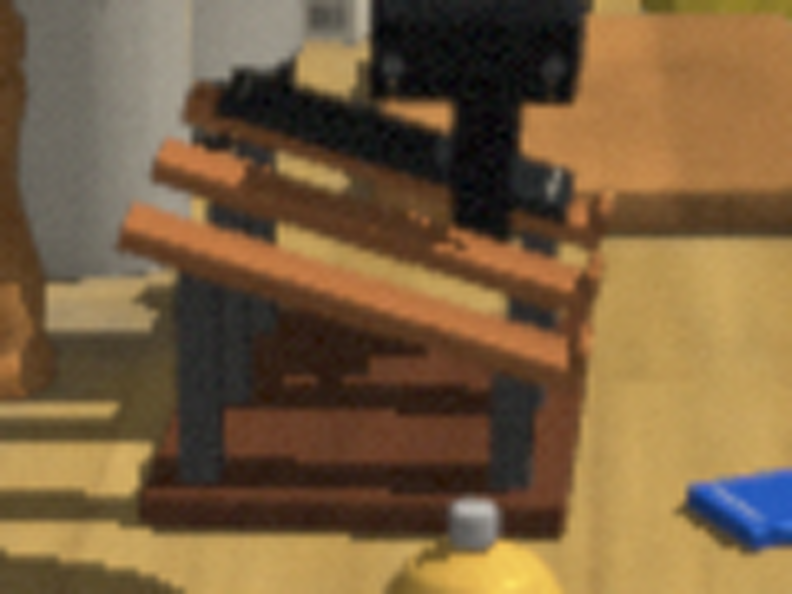

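The side crop shows the slate lying tilted on the far beam from (222,95) to (570,185), just behind the lip at (600,205). The brief grip slackening has already happened (t≈15.5) and did no harm. I'll let go now.

{"fn": "servo_tool", "kwargs": {
  "targets": [
    [0, 0, -0.04, 0, 46],
    [0, 0, -0.04, 0, 46],
    [0, 0, -0.04, 0, 56],
    [0, 0, -0.04, 0, 62],
    [0, 0, -0.04, 0, 62]
  ]
}}

```text
time_s: 17.27
tcp_pos: [0.5332, -0.403, 0.0734]
ee_rot: [[0.999, -0.039, -0.002], [-0.039, -0.999, 0.001], [-0.002, -0.001, -1.0]]
wrist_force: [0.1, -0.1, -0.4]
gripper_width: 0.682
gripper_force: 0.0
```

{"fn": "servo_tool", "kwargs": {
  "targets": [
    [0, 0, 0, 0, 62],
    [0, 0, 0.3, 0, 62],
    [0, 0, 1, 0, 62],
    [0, 0, 2, 0, 62],
    [0, 0, 3, 0, 62]
  ]
}}

```text
time_s: 17.68
tcp_pos: [0.5335, -0.4033, 0.1649]
ee_rot: [[0.999, -0.039, -0.003], [-0.039, -0.999, 0.001], [-0.003, -0.001, -1.0]]
wrist_force: [0.1, -0.4, -0.3]
gripper_width: 0.714
gripper_force: 0.0
```

{"fn": "servo_tool", "kwargs": {
  "targets": [
    [-0.2, 1.2, 0.2, 0.02, 40],
    [-0.4, 2.4, 0.2, 0.04, 20],
    [-0.6, 3.6, 0.2, 0.06, 0],
    [-0.6, 4.9, 0.2, 0.08, 0],
    [-0.4, 6.2, 0.2, 0.097, 0]
  ]
}}

```text
time_s: 18.1
tcp_pos: [0.5207, -0.2162, 0.1713]
ee_rot: [[0.998, 0.058, -0.0], [0.058, -0.998, 0.0], [-0.0, -0.0, -1.0]]
wrist_force: [1.1, 0.7, 0.5]
gripper_width: 0.419
gripper_force: 0.0
```

{"fn": "servo_tool", "kwargs": {
  "targets": [
    [0.3, 1.3, 0, 0, 0],
    [0.6, 2.6, 0, 0, 0],
    [1, 3.9, 0, 0, 0],
    [1.4, 5.2, 0, 0, 0],
    [1.8, 6.5, 0, 0, 0]
  ]
}}

```text
time_s: 18.52
tcp_pos: [0.5764, -0.0206, 0.1714]
ee_rot: [[0.998, 0.058, 0.001], [0.058, -0.998, -0.0], [0.001, 0.0, -1.0]]
wrist_force: [0.3, -0.9, 0.1]
gripper_width: 0.047
gripper_force: 0.0
```

```bash
cat >> h.py <<'E'
def dark(c,x0,x1,y0=180,y1=310,z=.053,th=75):
    t=c['bgr']; g=(t.max(2)<th)&((t.max(2).astype(int)-t.min(2))<22)
    g[:y0]=0;g[y1:]=0;g[:,:x0]=0;g[:,x1:]=0
    n,l,st,ce=cv2.connectedComponentsWithStats(g.astype('uint8'))
    for i in range(1,n):
        if st[i,4]>100:
            rc=cv2.minAreaRect(np.argwhere(l==i)[:,::-1].astype(np.float32)); b=cv2.boxPoints(rc)
            print(st[i].tolist(),np.round(b,1).tolist(),np.round(rc[0],1),np.round(rc[1],1))
            print('   ',np.round([ray(c,u,v,z)[:2] for u,v in b],4).tolist(), np.round(ray(c,*rc[0],z),4))
E
python3 - <<'E'
from h import *
s=r.sense();print(s['time_s'],s['tcp_pos'],s['gripper_width'])
c=cap('top'); dark(c,425,470,z=.0926); cv2.imwrite('pics/t4.png',c['bgr'])
E
```

```text
18.5167 [ 0.57635639 -0.02061787  0.17135816] 0.0473644729913132
[438, 202, 27, 59, 613] [[436.70001220703125, 259.8999938964844], [441.5, 201.3000030517578], [464.5, 203.10000610351562], [459.70001220703125, 261.79998779296875]] [450.6 231.5] [23.1 58.8]
    [[0.5051, -0.37], [0.6391, -0.3813], [0.6351, -0.4337], [0.5013, -0.4222]] [ 0.57   -0.4018  0.0926]
```

```bash
python3 - <<'E'
from h import *
a=cv2.imread('pics/t4.png');b=cv2.imread('pics/top0.png')
for v in(205,215,225,232,240,250,258): print(v,'now',a[v,432:472].max(1).tolist(),'\n   beam',b[v,432:472,2].tolist())
cv2.imwrite('pics/t4c.png',cv2.resize(np.hstack([a[180:280,360:480],b[180:280,360:480]]),None,fx=3.3,fy=3.3,interpolation=cv2.INTER_CUBIC))
E
```

```text
205 now [101, 97, 58, 51, 50, 51, 51, 51, 51, 51, 47, 39, 74, 78, 88, 131, 134, 136, 137, 138, 134, 108, 105, 109, 108, 107, 104, 87, 90, 89, 77, 72, 72, 86, 138, 154, 157, 155, 155, 155] 
   beam [100, 100, 99, 99, 99, 98, 93, 57, 50, 50, 49, 49, 48, 48, 51, 96, 186, 187, 181, 186, 193, 197, 193, 186, 182, 181, 181, 185, 182, 149, 147, 147, 148, 149, 150, 151, 153, 151, 151, 151]
215 now [96, 59, 50, 51, 51, 51, 50, 50, 50, 47, 39, 75, 79, 78, 77, 77, 77, 77, 76, 76, 76, 74, 75, 74, 74, 74, 74, 73, 72, 71, 71, 72, 92, 149, 156, 154, 153, 150, 148, 153] 
   beam [99, 99, 98, 98, 98, 93, 56, 49, 49, 49, 49, 48, 48, 51, 94, 181, 186, 184, 188, 193, 199, 193, 186, 182, 180, 182, 185, 182, 154, 151, 148, 149, 150, 152, 152, 151, 148, 146, 145, 149]
225 now [94, 58, 50, 49, 49, 49, 50, 49, 47, 37, 76, 78, 78, 77, 78, 77, 77, 77, 76, 75, 75, 74, 74, 73, 73, 72, 72, 72, 72, 70, 71, 96, 149, 152, 151, 149, 149, 151, 151, 153] 
   beam [97, 97, 97, 97, 96, 91, 56, 48, 48, 48, 49, 49, 52, 93, 178, 180, 185, 188, 193, 196, 188, 179, 181, 180, 180, 185, 184, 156, 150, 151, 151, 151, 150, 148, 14
[... 875 characters left out ...]
4, 73, 73, 73, 72, 72, 72, 71, 72, 104, 182, 190, 191, 191, 192, 191, 190, 189, 188, 187, 188] 
   beam [98, 98, 99, 97, 97, 92, 56, 49, 48, 50, 70, 128, 182, 184, 184, 184, 193, 194, 183, 171, 171, 172, 177, 178, 170, 185, 188, 187, 186, 186, 186, 186, 186, 186, 187, 186, 185, 184, 182, 183]
258 now [103, 103, 103, 103, 100, 78, 48, 76, 79, 98, 162, 172, 167, 142, 137, 141, 167, 170, 165, 137, 134, 137, 132, 110, 96, 73, 71, 100, 176, 184, 185, 185, 185, 185, 185, 185, 184, 183, 183, 183] 
   beam [100, 101, 101, 101, 100, 100, 96, 66, 51, 60, 112, 184, 184, 182, 183, 189, 192, 184, 177, 170, 169, 173, 174, 164, 177, 179, 179, 180, 180, 181, 181, 180, 180, 181, 181, 180, 179, 179, 178, 178]
```

View pics/t4c.png

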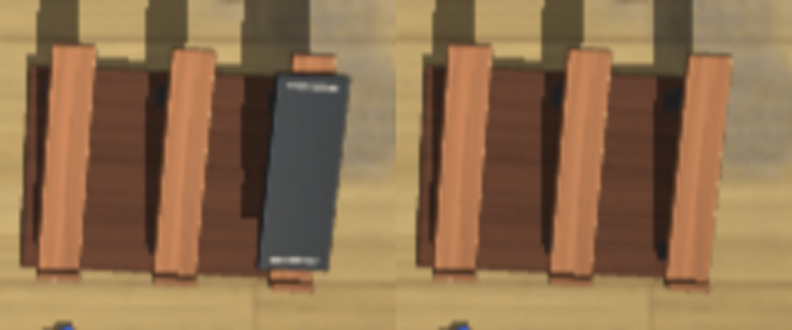

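The crop shows the first slate on the right beam with equal beam left showing at both ends, at (315,63) above and (292,278) below. It sits within about 1.5 mm of centre across. Next is the middle lane.

{"fn": "servo_tool", "kwargs": {
  "targets": [
    [0.68, 0.9, 0, 0, 0],
    [1.36, 1.8, 0, 0, 0],
    [2.04, 2.7, 0, 0, 0],
    [2.72, 3.6, 0, 0, 0],
    [3.4, 4.45, 0, 0, 0]
  ]
}}

```text
time_s: 18.98
tcp_pos: [0.6789, 0.1124, 0.171]
ee_rot: [[0.998, 0.059, 0.0], [0.059, -0.998, -0.0], [0.0, 0.0, -1.0]]
wrist_force: [0.0, -0.1, -0.1]
gripper_width: 0.004
gripper_force: 0.0
```

{"fn": "servo_tool", "kwargs": {
  "targets": [
    [0, 0, -0.6, 0, 0],
    [0, 0, -1.2, 0, 0],
    [0, 0, -1.8, 0, 0],
    [0, 0, -2.4, 0, 0],
    [0, 0, -2.6, 0, 0]
  ]
}}

```text
time_s: 19.4
tcp_pos: [0.6764, 0.1105, 0.0894]
ee_rot: [[0.998, 0.058, -0.006], [0.058, -0.998, -0.001], [-0.006, 0.001, -1.0]]
wrist_force: [0.0, -0.8, -0.6]
gripper_width: 0.007
gripper_force: 0.0
```

{"fn": "servo_tool", "kwargs": {
  "targets": [
    [0, 0, 0, 0, 0],
    [0, 0, 0, 0, 0],
    [0, 0, 0, 0, 0],
    [0, 0, 0, 0, 0],
    [0, 0, 0, 0, 0]
  ]
}}

```text
time_s: 19.82
tcp_pos: [0.6788, 0.1111, 0.0939]
ee_rot: [[0.998, 0.058, 0.002], [0.058, -0.998, 0.001], [0.002, -0.001, -1.0]]
wrist_force: [-0.3, -0.2, -1.1]
gripper_width: 0.008
gripper_force: 0.0
```

{"fn": "servo_tool", "kwargs": {
  "targets": [
    [0, 0.05, -0.3, 0, 0],
    [0, 0.05, -0.6, 0, 0],
    [0, 0.05, -0.96, 0, 0],
    [0, 0.05, -0.96, 0, 0],
    [0, 0.05, -0.96, 0, 0]
  ]
}}

```text
time_s: 20.23
tcp_pos: [0.6779, 0.1125, 0.0626]
ee_rot: [[0.998, 0.058, -0.001], [0.058, -0.998, -0.0], [-0.001, 0.0, -1.0]]
wrist_force: [-0.4, 0.2, 0.5]
gripper_width: 0.003
gripper_force: 0.1
```

{"fn": "servo_tool", "kwargs": {
  "targets": [
    [-0.1, 0, 0, 0, 0],
    [-0.35, -0.02, 0, 0, 0],
    [-0.7, -0.04, 0, 0, 0],
    [-1.0, -0.06, 0, 0, 0],
    [-1.3, -0.08, 0, 0, 0]
  ]
}}

```text
time_s: 20.65
tcp_pos: [0.638, 0.1099, 0.0633]
ee_rot: [[0.998, 0.058, -0.001], [0.058, -0.998, -0.0], [-0.001, 0.0, -1.0]]
wrist_force: [0.6, -0.4, -0.4]
gripper_width: 0.001
gripper_force: 0.3
```

{"fn": "servo_tool", "kwargs": {
  "targets": [
    [-0.3, -0.015, 0, 0, 0],
    [-0.6, -0.03, 0, 0, 0],
    [-0.85, -0.045, 0, 0, 0],
    [-1.1, -0.06, 0, 0, 0],
    [-1.3, -0.07, 0, 0, 0]
  ]
}}

```text
time_s: 21.07
tcp_pos: [0.5994, 0.108, 0.0639]
ee_rot: [[0.998, 0.058, 0.0], [0.058, -0.998, 0.0], [0.0, -0.0, -1.0]]
wrist_force: [1.1, 0.1, -0.8]
gripper_width: 0.006
gripper_force: 0.3
```

{"fn": "servo_tool", "kwargs": {
  "targets": [
    [-0.15, -0.01, 0, 0, 0],
    [-0.3, -0.02, 0, 0, 0],
    [-0.45, -0.025, 0, 0, 0],
    [-0.59, -0.035, 0, 0, 0],
    [-0.59, -0.035, 0, 0, 0]
  ]
}}

```text
time_s: 21.48
tcp_pos: [0.5818, 0.1068, 0.0638]
ee_rot: [[0.998, 0.058, -0.001], [0.058, -0.998, -0.0], [-0.001, 0.0, -1.0]]
wrist_force: [0.0, 0.7, -0.3]
gripper_width: 0.005
gripper_force: 0.0
```

{"fn": "servo_tool", "kwargs": {
  "targets": [
    [0.15, 0.01, 0, 0, 0],
    [0.3, 0.02, 0.3, 0, 0],
    [0.3, 0.02, 1.0, 0, 0],
    [0.3, 0.02, 2, 0, 0],
    [0.3, 0.02, 2.6, 0, 0]
  ]
}}

```text
time_s: 21.9
tcp_pos: [0.5933, 0.1077, 0.1448]
ee_rot: [[0.998, 0.059, 0.003], [0.059, -0.998, 0.0], [0.003, -0.0, -1.0]]
wrist_force: [0.2, -0.1, 0.2]
gripper_width: 0.001
gripper_force: 0.0
```

{"fn": "servo_tool", "kwargs": {
  "targets": [
    [0, 1, 0, 0, 66],
    [0, 2, 0, 0, 66],
    [0, 3, 0, 0, 66],
    [0, 4, 0, 0, 66],
    [0, 4.5, 0, 0, 66]
  ]
}}

```text
time_s: 22.32
tcp_pos: [0.5923, 0.2456, 0.1425]
ee_rot: [[0.998, 0.06, 0.002], [0.06, -0.998, 0.001], [0.002, -0.001, -1.0]]
wrist_force: [-0.1, 0.3, -1.1]
gripper_width: 0.301
gripper_force: 0.0
```

```bash
python3 - <<'E'
from h import *
s=r.sense();print(s['time_s'],s['tcp_pos'],s['gripper_width'])
c=cap('top'); dark(c,200,290,225); print(red(c)); cv2.imwrite('pics/t5.png',c['bgr'])
E
```

```text
22.3167 [0.59229522 0.24560723 0.14248155] 0.3013711918552214
[200, 225, 16, 33, 460] [[200.0, 225.0], [215.0, 225.0], [215.0, 257.0], [200.0, 257.0]] [207.5 241. ] [32. 15.]
    [[0.5837, 0.1804], [0.5839, 0.1447], [0.5082, 0.1436], [0.508, 0.1792]] [0.5459 0.162  0.053 ]
[220, 231, 24, 60, 1189] [[219.6999969482422, 231.10000610351562], [241.39999389648438, 229.89999389648438], [244.89999389648438, 289.1000061035156], [223.10000610351562, 290.29998779296875]] [232.3 260.1] [59.3 21.8]
    [[0.5694, 0.1335], [0.5727, 0.0819], [0.4333, 0.072], [0.4299, 0.1233]] [0.5011 0.1027 0.053 ]
[([442, 131, 20, 19, 134], array([452.01492537, 139.5       ])), ([162, 267, 8, 6, 31], array([164.64516129, 269.67741935]))]
```

{"fn": "servo_tool", "kwargs": {
  "targets": [
    [-0.7, -0.8, 0, 0, 66],
    [-1.4, -1.6, 0, 0, 66],
    [-2.1, -2.4, 0, 0, 66],
    [-2.8, -3.2, 0, 0, 66],
    [-3.5, -4.0, 0, 0, 66]
  ]
}}

```text
time_s: 22.78
tcp_pos: [0.4857, 0.121, 0.142]
ee_rot: [[0.998, 0.058, -0.0], [0.058, -0.998, -0.0], [-0.0, 0.0, -1.0]]
wrist_force: [1.1, 0.8, -0.4]
gripper_width: 0.707
gripper_force: 0.0
```

{"fn": "servo_tool", "kwargs": {
  "targets": [
    [-0.4, -0.4, 0, 0, 66],
    [-0.7, -0.8, 0, 0, 66],
    [-0.7, -0.8, -0.3, 0, 66],
    [-0.7, -0.8, -0.5, 0, 66],
    [-0.7, -0.8, -0.5, 0, 66]
  ]
}}

```text
time_s: 23.2
tcp_pos: [0.4654, 0.0982, 0.1256]
ee_rot: [[0.998, 0.057, -0.002], [0.057, -0.998, -0.001], [-0.002, 0.001, -1.0]]
wrist_force: [0.5, 0.2, 1.0]
gripper_width: 0.757
gripper_force: 0.0
```

{"fn": "servo_tool", "kwargs": {
  "targets": [
    [0, 0, 0, 0, 66],
    [0, 0, 0, 0, 66],
    [0, 0, 0, 0, 66],
    [0, 0, 0, 0, 66],
    [0, 0, 0, 0, 66]
  ]
}}

```text
time_s: 23.62
tcp_pos: [0.4658, 0.0988, 0.1268]
ee_rot: [[0.998, 0.058, 0.0], [0.058, -0.998, 0.0], [0.0, -0.0, -1.0]]
wrist_force: [-0.0, -0.0, 0.0]
gripper_width: 0.757
gripper_force: 0.0
```

{"fn": "servo_tool", "kwargs": {
  "targets": [
    [0, 0.05, -0.7, 0.005, 66],
    [0, 0.05, -1.4, 0.005, 66],
    [0, 0.05, -2.1, 0.005, 66],
    [0, 0.05, -2.67, 0.005, 66],
    [0, 0.05, -2.67, 0.005, 66]
  ]
}}

```text
time_s: 24.03
tcp_pos: [0.4634, 0.099, 0.0438]
ee_rot: [[0.998, 0.063, -0.006], [0.063, -0.998, -0.003], [-0.006, 0.003, -1.0]]
wrist_force: [0.0, 0.3, -0.2]
gripper_width: 0.756
gripper_force: 0.0
```

{"fn": "servo_tool", "kwargs": {
  "targets": [
    [0, 0, 0, 0, 66],
    [0, 0, 0, 0, 46],
    [0, 0, 0, 0, 46],
    [0, 0, 0, 0, 46],
    [0, 0, 0, 0, 46]
  ]
}}

```text
time_s: 24.45
tcp_pos: [0.466, 0.1002, 0.0476]
ee_rot: [[0.998, 0.063, 0.002], [0.063, -0.998, 0.001], [0.002, -0.001, -1.0]]
wrist_force: [0.2, -0.1, 2.2]
gripper_width: 0.571
gripper_force: 30.0
```

{"fn": "servo_tool", "kwargs": {
  "targets": [
    [0, 0, 0, 0, 46],
    [0, 0, 0, 0, 46],
    [0, 0, 0, 0, 46],
    [0, 0, 0, 0, 46],
    [0, 0, 0, 0, 46]
  ]
}}

```text
time_s: 24.87
tcp_pos: [0.4659, 0.1002, 0.0472]
ee_rot: [[0.998, 0.063, 0.001], [0.063, -0.998, 0.0], [0.001, -0.0, -1.0]]
wrist_force: [-1.5, -0.6, 5.5]
gripper_width: 0.571
gripper_force: 29.9
```

{"fn": "servo_tool", "kwargs": {
  "targets": [
    [0, 0, 0.2, 0, 46],
    [0, 0, 0.6, 0, 46],
    [0, 0, 1.1, 0, 46],
    [0, 0, 1.6, 0, 46],
    [0, 0, 2.1, 0, 46]
  ]
}}

```text
time_s: 25.28
tcp_pos: [0.4647, 0.0997, 0.1098]
ee_rot: [[0.998, 0.063, -0.002], [0.063, -0.998, -0.001], [-0.002, 0.001, -1.0]]
wrist_force: [-0.2, 0.0, -2.0]
gripper_width: 0.574
gripper_force: 29.9
```

{"fn": "servo_tool", "kwargs": {
  "targets": [
    [0, 0, 0.5, 0, 46],
    [0, 0, 1.0, 0, 46],
    [0, 0, 1.5, 0, 46],
    [0, 0, 2.0, 0, 46],
    [0, 0, 2.4, 0, 46]
  ]
}}

```text
time_s: 25.7
tcp_pos: [0.465, 0.0999, 0.1823]
ee_rot: [[0.998, 0.063, -0.001], [0.063, -0.998, 0.0], [-0.001, -0.0, -1.0]]
wrist_force: [-0.2, 0.1, -2.5]
gripper_width: 0.573
gripper_force: 29.9
```

{"fn": "servo_tool", "kwargs": {
  "targets": [
    [0.05, -0.3, 0, 0, 46],
    [0.14, -0.9, 0, -0.01, 46],
    [0.28, -1.7, 0, -0.02, 46],
    [0.44, -2.6, 0, -0.025, 46],
    [0.6, -3.6, 0, -0.03, 46]
  ]
}}

```text
time_s: 26.12
tcp_pos: [0.4825, -0.0093, 0.1804]
ee_rot: [[0.999, 0.034, -0.003], [0.034, -0.999, -0.0], [-0.003, 0.0, -1.0]]
wrist_force: [0.5, 0.5, -1.7]
gripper_width: 0.566
gripper_force: 29.9
```

{"fn": "servo_tool", "kwargs": {
  "targets": [
    [0.17, -1, 0, -0.01, 46],
    [0.34, -2, 0, -0.02, 46],
    [0.51, -3, 0, -0.03, 46],
    [0.68, -4, 0, -0.04, 46],
    [0.85, -5, 0, -0.05, 46]
  ]
}}

```text
time_s: 26.53
tcp_pos: [0.5078, -0.1599, 0.1801]
ee_rot: [[1.0, -0.018, -0.003], [-0.018, -1.0, 0.001], [-0.003, -0.001, -1.0]]
wrist_force: [0.6, 0.4, -1.0]
gripper_width: 0.567
gripper_force: 29.9
```

{"fn": "servo_tool", "kwargs": {
  "targets": [
    [0.16, -0.9, 0, -0.007, 46],
    [0.32, -1.8, 0, -0.014, 46],
    [0.46, -2.6, 0, -0.021, 46],
    [0.59, -3.3, 0, -0.021, 46],
    [0.7, -3.9, 0, -0.021, 46]
  ]
}}

```text
time_s: 26.95
tcp_pos: [0.5287, -0.2768, 0.1797]
ee_rot: [[0.999, -0.039, -0.003], [-0.039, -0.999, 0.001], [-0.003, -0.001, -1.0]]
wrist_force: [-0.0, 0.2, -1.3]
gripper_width: 0.57
gripper_force: 29.9
```

{"fn": "servo_tool", "kwargs": {
  "targets": [
    [0.08, -0.5, 0, 0, 46],
    [0.16, -0.9, 0, 0, 46],
    [0.24, -1.3, 0, 0, 46],
    [0.29, -1.5, 0, 0, 46],
    [0.31, -1.6, 0, 0, 46]
  ]
}}

```text
time_s: 27.37
tcp_pos: [0.5394, -0.3236, 0.1813]
ee_rot: [[0.999, -0.038, -0.0], [-0.038, -0.999, 0.0], [-0.0, -0.0, -1.0]]
wrist_force: [-0.5, 0.2, -1.5]
gripper_width: 0.568
gripper_force: 29.9
```

{"fn": "servo_tool", "kwargs": {
  "targets": [
    [0, 0, 0, 0, 46],
    [0, 0, 0, 0, 46],
    [0, 0, 0, 0, 46],
    [0, 0, 0, 0, 46],
    [0, 0, 0, 0, 46]
  ]
}}

```text
time_s: 27.78
tcp_pos: [0.5394, -0.3224, 0.1819]
ee_rot: [[0.999, -0.037, 0.0], [-0.037, -0.999, 0.0], [0.0, -0.0, -1.0]]
wrist_force: [0.3, -0.4, -0.4]
gripper_width: 0.566
gripper_force: 29.9
```

{"fn": "servo_tool", "kwargs": {
  "targets": [
    [0, -0.015, -0.4, 0, 46],
    [0, -0.015, -0.8, 0, 46],
    [0, -0.015, -1.2, 0, 46],
    [0, -0.015, -1.6, 0, 46],
    [0, -0.015, -2.0, 0, 46]
  ]
}}

```text
time_s: 28.2
tcp_pos: [0.5394, -0.3231, 0.1214]
ee_rot: [[0.999, -0.037, 0.0], [-0.037, -0.999, -0.0], [0.0, 0.0, -1.0]]
wrist_force: [-0.3, 0.6, -1.0]
gripper_width: 0.571
gripper_force: 29.9
```

{"fn": "servo_tool", "kwargs": {
  "targets": [
    [0, 0, -0.15, 0, 46],
    [0, 0, -0.3, 0, 46],
    [0, 0, -0.45, 0, 46],
    [0, 0, -0.6, 0, 46],
    [0, 0, -0.75, 0, 46]
  ]
}}

```text
time_s: 28.62
tcp_pos: [0.5397, -0.3239, 0.0999]
ee_rot: [[0.999, -0.038, 0.002], [-0.038, -0.999, -0.001], [0.002, 0.001, -1.0]]
wrist_force: [-1.7, -1.5, 0.4]
gripper_width: 0.569
gripper_force: 30.0
```

{"fn": "servo_tool", "kwargs": {
  "targets": [
    [0, 0, -0.15, 0, 46],
    [0, 0, -0.3, 0, 46],
    [0, 0, -0.45, 0, 46],
    [0, 0, -0.55, 0, 46],
    [0, 0, -0.6, 0, 46]
  ]
}}

```text
time_s: 29.03
tcp_pos: [0.5398, -0.3234, 0.0809]
ee_rot: [[0.999, -0.038, 0.001], [-0.038, -0.999, -0.0], [0.001, 0.0, -1.0]]
wrist_force: [1.5, 0.1, 1.6]
gripper_width: 0.57
gripper_force: 30.0
```

{"fn": "servo_tool", "kwargs": {
  "targets": [
    [0, 0, -0.05, 0, 46],
    [0, 0, -0.1, 0, 46],
    [0, 0, -0.17, 0, 46],
    [0, 0, -0.17, 0, 46],
    [0, 0, -0.17, 0, 46]
  ]
}}

```text
time_s: 29.45
tcp_pos: [0.5398, -0.3235, 0.0776]
ee_rot: [[0.999, -0.037, 0.001], [-0.037, -0.999, -0.001], [0.001, 0.001, -1.0]]
wrist_force: [-0.6, 1.4, 7.1]
gripper_width: 0.574
gripper_force: 30.0
```

{"fn": "servo_tool", "kwargs": {
  "targets": [
    [0, 0, -0.02, 0, 46],
    [0, 0, -0.02, 0, 46],
    [0, 0, -0.02, 0, 56],
    [0, 0, -0.02, 0, 62],
    [0, 0, -0.02, 0, 62]
  ]
}}

```text
time_s: 29.87
tcp_pos: [0.5385, -0.3231, 0.0748]
ee_rot: [[0.999, -0.038, -0.002], [-0.038, -0.999, 0.001], [-0.002, -0.001, -1.0]]
wrist_force: [-0.1, -0.3, 0.3]
gripper_width: 0.684
gripper_force: 0.0
```

{"fn": "servo_tool", "kwargs": {
  "targets": [
    [0, 0, 0, 0, 62],
    [0, 0, 0.3, 0, 62],
    [0, 0, 1, 0, 62],
    [0, 0, 2, 0, 62],
    [0, 0, 3, 0, 62]
  ]
}}

```text
time_s: 30.28
tcp_pos: [0.5387, -0.3233, 0.166]
ee_rot: [[0.999, -0.038, -0.003], [-0.038, -0.999, 0.001], [-0.003, -0.001, -1.0]]
wrist_force: [0.3, -0.5, -0.2]
gripper_width: 0.714
gripper_force: 0.0
```

{"fn": "servo_tool", "kwargs": {
  "targets": [
    [-0.2, 1.2, 0.2, 0.02, 40],
    [-0.4, 2.4, 0.2, 0.04, 20],
    [-0.6, 3.6, 0.2, 0.06, 0],
    [-0.6, 4.9, 0.2, 0.08, 0],
    [-0.4, 6.2, 0.2, 0.097, 0]
  ]
}}

```text
time_s: 30.7
tcp_pos: [0.5258, -0.1362, 0.1722]
ee_rot: [[0.998, 0.059, -0.0], [0.059, -0.998, 0.0], [-0.0, -0.0, -1.0]]
wrist_force: [1.3, -0.0, 0.0]
gripper_width: 0.413
gripper_force: 0.0
```

{"fn": "servo_tool", "kwargs": {
  "targets": [
    [0.3, 1.3, 0, 0, 0],
    [0.6, 2.6, 0, 0, 0],
    [1, 3.9, 0, 0, 0],
    [1.4, 5.2, 0, 0, 0],
    [1.8, 6.5, 0, 0, 0]
  ]
}}

```text
time_s: 31.12
tcp_pos: [0.5814, 0.0596, 0.1722]
ee_rot: [[0.998, 0.06, 0.0], [0.06, -0.998, -0.0], [0.0, 0.0, -1.0]]
wrist_force: [0.6, -0.3, 0.5]
gripper_width: 0.05
gripper_force: 0.0
```

```bash
python3 - <<'E'
from h import *
s=r.sense();print(s['time_s'],s['tcp_pos'],s['gripper_width'])
c=cap('top'); a=c['bgr'];b=cv2.imread('pics/top0.png'); cv2.imwrite('pics/t6.png',a)
for v in(215,230,250): print(v,'now',a[v,396:435].max(1).tolist(),'\n   beam',b[v,396:435,2].tolist())
for u in (413,415): print(u,a[188:272,u,2].tolist())
E
```

```text
31.1167 [0.58141551 0.05955292 0.17219758] 0.05015297760578594
215 now [108, 108, 108, 101, 62, 55, 54, 54, 53, 52, 48, 64, 84, 84, 85, 84, 85, 84, 83, 84, 84, 83, 83, 83, 83, 83, 82, 82, 81, 80, 80, 79, 80, 84, 101, 103, 97, 60, 52] 
   beam [104, 104, 104, 104, 103, 102, 102, 96, 60, 51, 52, 52, 51, 57, 100, 183, 183, 187, 192, 197, 199, 191, 185, 185, 183, 184, 187, 170, 111, 100, 100, 99, 99, 100, 99, 99, 99, 99, 98]
230 now [101, 101, 101, 95, 58, 51, 49, 50, 47, 44, 83, 87, 85, 86, 86, 85, 84, 84, 85, 84, 83, 83, 83, 82, 81, 81, 81, 80, 80, 79, 77, 73, 94, 96, 97, 97, 92, 60, 50] 
   beam [98, 97, 97, 96, 96, 95, 96, 90, 55, 48, 47, 48, 64, 120, 179, 184, 189, 192, 196, 195, 181, 180, 181, 180, 184, 177, 114, 91, 88, 90, 92, 92, 92, 93, 92, 93, 93, 93, 94]
250 now [106, 106, 107, 107, 107, 106, 102, 75, 70, 84, 86, 85, 85, 84, 85, 83, 84, 83, 83, 82, 82, 82, 80, 81, 81, 79, 80, 79, 76, 76, 100, 103, 103, 102, 103, 102, 103, 103, 103] 
   beam [103, 103, 102, 102, 103, 103, 102, 96, 59, 51, 57, 100, 183, 187, 186, 186, 191, 195, 188, 174, 174, 173, 177, 174, 138, 105, 100, 99, 99, 99, 99, 99, 99, 99, 99, 98, 98, 98, 99]
413 [92, 92, 90, 86, 88, 93, 97, 164, 194, 196, 193, 141, 70, 72, 86, 112, 124, 102, 83, 81, 81, 81, 81, 81, 81, 81, 81, 81, 80, 81, 81, 80, 81, 81, 81, 81, 81, 81, 81, 81, 81, 81, 81, 80, 81, 81, 81, 81, 80, 81, 81, 80, 81, 81, 80, 81, 81, 81, 81, 81, 80, 81, 80, 80, 81, 81, 81, 91, 141, 125, 92, 110, 168, 186, 146, 96, 112, 151, 166, 178, 187, 192, 196, 197]
415 [92, 93, 90, 86, 86, 93, 97, 158, 187, 192, 187, 138, 69, 71, 85, 116, 149, 122, 86, 80, 81, 81, 81, 80, 81, 81, 81, 81, 80, 80, 79, 79, 80, 80, 80, 80, 80, 80, 80, 81, 80, 80, 80, 81, 81, 81, 81, 81, 80, 80, 80, 79, 80, 80, 80, 80, 80, 80, 79, 80, 80, 80, 79, 80, 80, 79, 79, 89, 139, 139, 104, 94, 150, 179, 178, 130, 102, 143, 163, 176, 186, 191, 194, 196]
```

{"fn": "servo_tool", "kwargs": {
  "targets": [
    [0.54, 0.8, 0, 0, 0],
    [1.08, 1.6, 0, 0, 0],
    [1.62, 2.4, 0, 0, 0],
    [2.16, 3.2, 0, 0, 0],
    [2.7, 3.95, 0, 0, 0]
  ]
}}

```text
time_s: 31.58
tcp_pos: [0.6628, 0.1774, 0.1718]
ee_rot: [[0.998, 0.06, -0.0], [0.06, -0.998, -0.0], [-0.0, 0.0, -1.0]]
wrist_force: [-0.2, -0.2, 1.3]
gripper_width: 0.007
gripper_force: 0.0
```

{"fn": "servo_tool", "kwargs": {
  "targets": [
    [0, 0, -0.6, 0, 0],
    [0, 0, -1.2, 0, 0],
    [0, 0, -1.8, 0, 0],
    [0, 0, -2.4, 0, 0],
    [0, 0, -2.6, 0, 0]
  ]
}}

```text
time_s: 32.0
tcp_pos: [0.6606, 0.1754, 0.0904]
ee_rot: [[0.998, 0.059, -0.005], [0.059, -0.998, -0.002], [-0.006, 0.002, -1.0]]
wrist_force: [-0.8, -1.5, -1.1]
gripper_width: 0.005
gripper_force: 0.0
```

{"fn": "servo_tool", "kwargs": {
  "targets": [
    [0, 0, 0, 0, 0],
    [0, 0, 0, 0, 0],
    [0, 0, 0, 0, 0],
    [0, 0, 0, 0, 0],
    [0, 0, 0, 0, 0]
  ]
}}

```text
time_s: 32.42
tcp_pos: [0.6629, 0.1763, 0.0949]
ee_rot: [[0.998, 0.059, 0.002], [0.059, -0.998, 0.001], [0.002, -0.001, -1.0]]
wrist_force: [0.1, 0.3, -0.9]
gripper_width: 0.008
gripper_force: 0.0
```

```bash
python3 - <<'E'
from h import *
s=r.sense();print(s['time_s'],s['tcp_pos'],s['gripper_width'])
c=cap('side'); cv2.imwrite('pics/s4.png',cv2.resize(c['bgr'][160:340,150:390],None,fx=3.3,fy=3.3))
E
```

```text
32.4167 [0.66289389 0.17629806 0.09487289] 0.00785633345905295
```

View pics/s4.png

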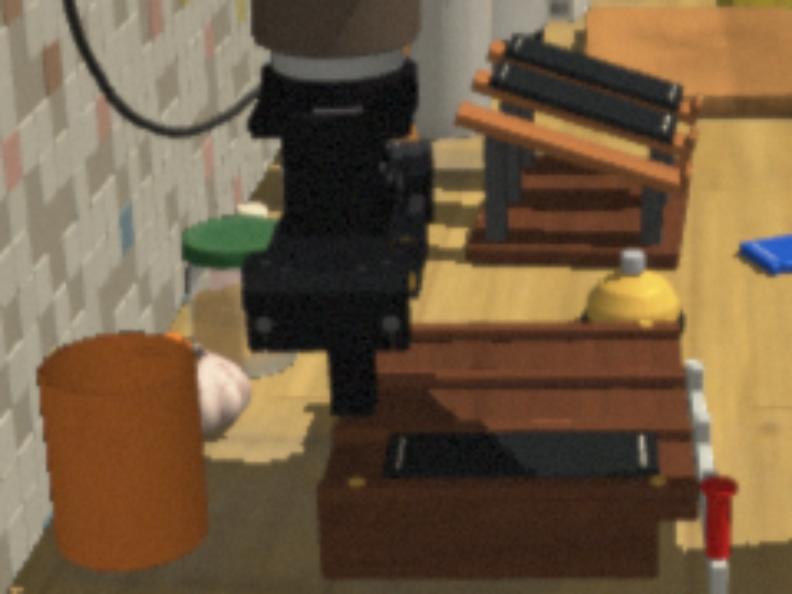

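The side crop shows two slates lying on the middle and right beams at (585,100) and (600,70). The last slate is in the left lane at (520,455). The finger at (352,390) is behind it, clear of the mug at (125,450).

{"fn": "servo_tool", "kwargs": {
  "targets": [
    [0, 0.04, -0.3, 0, 0],
    [0, 0.04, -0.6, 0, 0],
    [0, 0.04, -0.99, 0, 0],
    [0, 0.04, -0.99, 0, 0],
    [0, 0.04, -0.99, 0, 0]
  ]
}}

```text
time_s: 32.88
tcp_pos: [0.6621, 0.1773, 0.0626]
ee_rot: [[0.998, 0.059, -0.001], [0.059, -0.998, -0.0], [-0.001, 0.0, -1.0]]
wrist_force: [0.6, 0.4, -0.3]
gripper_width: 0.001
gripper_force: 0.1
```

{"fn": "servo_tool", "kwargs": {
  "targets": [
    [-0.1, 0, 0, 0, 0],
    [-0.35, -0.02, 0, 0, 0],
    [-0.6, -0.035, 0, 0, 0],
    [-0.85, -0.05, 0, 0, 0],
    [-1.1, -0.065, 0, 0, 0]
  ]
}}

```text
time_s: 33.3
tcp_pos: [0.6281, 0.1751, 0.0635]
ee_rot: [[0.998, 0.059, -0.001], [0.059, -0.998, -0.0], [-0.001, 0.0, -1.0]]
wrist_force: [0.0, -0.2, -1.0]
gripper_width: 0.007
gripper_force: 0.3
```

{"fn": "servo_tool", "kwargs": {
  "targets": [
    [-0.3, -0.015, 0, 0, 0],
    [-0.55, -0.03, 0, 0, 0],
    [-0.75, -0.04, 0, 0, 0],
    [-0.95, -0.055, 0, 0, 0],
    [-1.15, -0.07, 0, 0, 0]
  ]
}}

```text
time_s: 33.72
tcp_pos: [0.5944, 0.1733, 0.064]
ee_rot: [[0.998, 0.059, 0.001], [0.059, -0.998, 0.0], [0.001, -0.0, -1.0]]
wrist_force: [0.2, 0.7, -0.9]
gripper_width: 0.006
gripper_force: 0.3
```

{"fn": "servo_tool", "kwargs": {
  "targets": [
    [-0.15, -0.01, 0, 0, 0],
    [-0.3, -0.02, 0, 0, 0],
    [-0.42, -0.025, 0, 0, 0],
    [-0.55, -0.03, 0, 0, 0],
    [-0.55, -0.03, 0, 0, 0]
  ]
}}

```text
time_s: 34.13
tcp_pos: [0.5776, 0.1723, 0.0638]
ee_rot: [[0.998, 0.059, -0.0], [0.059, -0.998, -0.0], [-0.0, 0.0, -1.0]]
wrist_force: [-0.4, -0.1, 0.2]
gripper_width: 0.006
gripper_force: 0.0
```

{"fn": "servo_tool", "kwargs": {
  "targets": [
    [0.15, 0.01, 0, 0, 0],
    [0.3, 0.02, 0.3, 0, 0],
    [0.3, 0.02, 1.0, 0, 0],
    [0.3, 0.02, 2, 0, 0],
    [0.3, 0.02, 2.6, 0, 0]
  ]
}}

```text
time_s: 34.55
tcp_pos: [0.5891, 0.1732, 0.1448]
ee_rot: [[0.998, 0.059, 0.003], [0.059, -0.998, 0.001], [0.003, -0.001, -1.0]]
wrist_force: [0.3, 0.7, 1.5]
gripper_width: 0.006
gripper_force: 0.0
```

{"fn": "servo_tool", "kwargs": {
  "targets": [
    [0.9, 0.9, 0, 0, 66],
    [1.8, 1.8, 0, 0, 66],
    [2, 2.9, 0, 0, 66],
    [2, 4, 0, 0, 66],
    [2, 4.5, 0, 0, 66]
  ]
}}

```text
time_s: 34.97
tcp_pos: [0.6483, 0.3113, 0.1416]
ee_rot: [[0.998, 0.061, 0.001], [0.061, -0.998, 0.001], [0.001, -0.001, -1.0]]
wrist_force: [-0.1, -0.8, 0.0]
gripper_width: 0.295
gripper_force: 0.0
```

```bash
python3 - <<'E'
from h import *
s=r.sense();print(s['time_s'],s['tcp_pos'],s['gripper_width'])
c=cap('top'); dark(c,180,290,225); print(red(c)); cv2.imwrite('pics/t7.png',c['bgr'])
E
```

```text
34.9667 [0.64826101 0.31127093 0.14163336] 0.2950526874789044
[194, 232, 23, 61, 1196] [[192.60000610351562, 232.60000610351562], [214.39999389648438, 231.60000610351562], [217.1999969482422, 291.20001220703125], [195.5, 292.29998779296875]] [204.9 261.9] [59.7 21.8]
    [[0.5654, 0.1975], [0.5682, 0.1459], [0.4277, 0.1371], [0.4249, 0.1885]] [0.4964 0.1673 0.053 ]
[([442, 131, 20, 19, 136], array([451.80882353, 139.38970588])), ([162, 267, 7, 6, 30], array([164.46666667, 269.76666667]))]
```

{"fn": "servo_tool", "kwargs": {
  "targets": [
    [-0.9, -0.7, 0, 0, 66],
    [-1.8, -1.4, 0, 0, 66],
    [-2.7, -2.1, 0, 0, 66],
    [-3.6, -2.8, 0, 0, 66],
    [-4.5, -3.5, 0, 0, 66]
  ]
}}

```text
time_s: 35.43
tcp_pos: [0.5112, 0.2015, 0.1421]
ee_rot: [[0.998, 0.059, 0.0], [0.059, -0.998, -0.0], [0.0, 0.0, -1.0]]
wrist_force: [-0.6, 0.9, 0.4]
gripper_width: 0.712
gripper_force: 0.0
```

{"fn": "servo_tool", "kwargs": {
  "targets": [
    [-0.7, -0.5, 0, 0, 66],
    [-1.3, -1.0, 0, 0, 66],
    [-1.7, -1.3, 0, 0, 66],
    [-1.7, -1.3, -0.2, 0, 66],
    [-1.7, -1.3, -0.5, 0, 66]
  ]
}}

```text
time_s: 35.85
tcp_pos: [0.4621, 0.1639, 0.128]
ee_rot: [[0.998, 0.059, 0.003], [0.059, -0.998, 0.002], [0.003, -0.002, -1.0]]
wrist_force: [1.2, -0.0, 0.3]
gripper_width: 0.76
gripper_force: 0.0
```

{"fn": "servo_tool", "kwargs": {
  "targets": [
    [0, 0, 0, 0, 66],
    [0, 0, 0, 0, 66],
    [0, 0, 0, 0, 66],
    [0, 0, 0, 0, 66],
    [0, 0, 0, 0, 66]
  ]
}}

```text
time_s: 36.27
tcp_pos: [0.4617, 0.1643, 0.1267]
ee_rot: [[0.998, 0.059, 0.0], [0.059, -0.998, -0.0], [0.0, 0.0, -1.0]]
wrist_force: [-0.6, 0.3, 0.0]
gripper_width: 0.76
gripper_force: 0.0
```

{"fn": "servo_tool", "kwargs": {
  "targets": [
    [0, 0.03, -0.7, 0.003, 66],
    [0, 0.03, -1.4, 0.003, 66],
    [0, 0.03, -2.1, 0.003, 66],
    [0, 0.03, -2.67, 0.003, 66],
    [0, 0.03, -2.67, 0.003, 66]
  ]
}}

```text
time_s: 36.68
tcp_pos: [0.4595, 0.1636, 0.0437]
ee_rot: [[0.998, 0.061, -0.006], [0.061, -0.998, -0.004], [-0.006, 0.004, -1.0]]
wrist_force: [0.0, 0.3, -0.2]
gripper_width: 0.762
gripper_force: 0.0
```

{"fn": "servo_tool", "kwargs": {
  "targets": [
    [0, 0, 0, 0, 66],
    [0, 0, 0, 0, 46],
    [0, 0, 0, 0, 46],
    [0, 0, 0, 0, 46],
    [0, 0, 0, 0, 46]
  ]
}}

```text
time_s: 37.1
tcp_pos: [0.4617, 0.1651, 0.0476]
ee_rot: [[0.998, 0.062, 0.001], [0.062, -0.998, 0.001], [0.002, -0.001, -1.0]]
wrist_force: [-0.6, -0.8, 2.0]
gripper_width: 0.564
gripper_force: 30.0
```

{"fn": "servo_tool", "kwargs": {
  "targets": [
    [0, 0, 0, 0, 46],
    [0, 0, 0, 0, 46],
    [0, 0, 0, 0, 46],
    [0, 0, 0, 0, 46],
    [0, 0, 0, 0, 46]
  ]
}}

```text
time_s: 37.52
tcp_pos: [0.4617, 0.1651, 0.0472]
ee_rot: [[0.998, 0.062, 0.001], [0.062, -0.998, 0.001], [0.001, -0.0, -1.0]]
wrist_force: [-0.8, -0.6, 5.3]
gripper_width: 0.571
gripper_force: 29.9
```

{"fn": "servo_tool", "kwargs": {
  "targets": [
    [0, 0, 0.2, 0, 46],
    [0, 0, 0.6, 0, 46],
    [0, 0, 1.1, 0, 46],
    [0, 0, 1.6, 0, 46],
    [0, 0, 2.1, 0, 46]
  ]
}}

```text
time_s: 37.93
tcp_pos: [0.4606, 0.1644, 0.1098]
ee_rot: [[0.998, 0.062, -0.002], [0.062, -0.998, -0.001], [-0.002, 0.001, -1.0]]
wrist_force: [0.3, 0.8, -1.2]
gripper_width: 0.575
gripper_force: 29.9
```

{"fn": "servo_tool", "kwargs": {
  "targets": [
    [0, 0, 0.5, 0, 46],
    [0, 0, 1.0, 0, 46],
    [0, 0, 1.5, 0, 46],
    [0, 0, 2.0, 0, 46],
    [0, 0, 2.4, 0, 46]
  ]
}}

```text
time_s: 38.35
tcp_pos: [0.4609, 0.1646, 0.1823]
ee_rot: [[0.998, 0.062, -0.001], [0.062, -0.998, -0.0], [-0.001, -0.0, -1.0]]
wrist_force: [0.3, -0.1, -0.6]
gripper_width: 0.567
gripper_force: 29.9
```

{"fn": "servo_tool", "kwargs": {
  "targets": [
    [0.05, -0.3, 0, 0, 46],
    [0.15, -0.8, 0, -0.01, 46],
    [0.28, -1.5, 0, -0.02, 46],
    [0.44, -2.4, 0, -0.025, 46],
    [0.6, -3.3, 0, -0.03, 46]
  ]
}}

```text
time_s: 38.77
tcp_pos: [0.4783, 0.0643, 0.1803]
ee_rot: [[0.999, 0.033, -0.003], [0.033, -0.999, -0.001], [-0.003, 0.001, -1.0]]
wrist_force: [0.5, 0.3, -1.8]
gripper_width: 0.569
gripper_force: 29.9
```

{"fn": "servo_tool", "kwargs": {
  "targets": [
    [0.2, -1, 0, -0.01, 46],
    [0.4, -2, 0, -0.02, 46],
    [0.6, -3, 0, -0.03, 46],
    [0.8, -4, 0, -0.04, 46],
    [1.0, -5, 0, -0.05, 46]
  ]
}}

```text
time_s: 39.18
tcp_pos: [0.5081, -0.0862, 0.1803]
ee_rot: [[1.0, -0.019, -0.003], [-0.019, -1.0, 0.0], [-0.003, -0.0, -1.0]]
wrist_force: [1.1, 0.1, -1.2]
gripper_width: 0.565
gripper_force: 29.9
```

{"fn": "servo_tool", "kwargs": {
  "targets": [
    [0.18, -0.9, 0, -0.007, 46],
    [0.36, -1.8, 0, -0.014, 46],
    [0.52, -2.5, 0, -0.02, 46],
    [0.66, -3.2, 0, -0.02, 46],
    [0.77, -3.7, 0, -0.02, 46]
  ]
}}

```text
time_s: 39.6
tcp_pos: [0.5312, -0.1973, 0.1798]
ee_rot: [[0.999, -0.04, -0.003], [-0.04, -0.999, 0.001], [-0.003, -0.001, -1.0]]
wrist_force: [0.3, 0.2, -1.5]
gripper_width: 0.566
gripper_force: 29.9
```

{"fn": "servo_tool", "kwargs": {
  "targets": [
    [0.09, -0.4, 0, 0, 46],
    [0.18, -0.8, 0, 0, 46],
    [0.26, -1.2, 0, 0, 46],
    [0.31, -1.4, 0, 0, 46],
    [0.33, -1.5, 0, 0, 46]
  ]
}}

```text
time_s: 40.02
tcp_pos: [0.5424, -0.2409, 0.1813]
ee_rot: [[0.999, -0.038, -0.0], [-0.038, -0.999, 0.0], [-0.0, -0.0, -1.0]]
wrist_force: [-0.9, 0.1, -1.3]
gripper_width: 0.57
gripper_force: 29.9
```

{"fn": "servo_tool", "kwargs": {
  "targets": [
    [0, 0, 0, 0, 46],
    [0, 0, 0, 0, 46],
    [0, 0, 0, 0, 46],
    [0, 0, 0, 0, 46],
    [0, 0, 0, 0, 46]
  ]
}}

```text
time_s: 40.43
tcp_pos: [0.5423, -0.2397, 0.1818]
ee_rot: [[0.999, -0.037, 0.0], [-0.037, -0.999, 0.0], [0.0, -0.0, -1.0]]
wrist_force: [1.0, 0.6, -1.7]
gripper_width: 0.57
gripper_force: 29.9
```

{"fn": "servo_tool", "kwargs": {
  "targets": [
    [0, 0, -0.4, 0, 46],
    [0, 0, -0.8, 0, 46],
    [0, 0, -1.2, 0, 46],
    [0, 0, -1.6, 0, 46],
    [0, 0, -2.0, 0, 46]
  ]
}}

```text
time_s: 40.85
tcp_pos: [0.5424, -0.2399, 0.1213]
ee_rot: [[0.999, -0.037, 0.0], [-0.037, -0.999, -0.0], [0.0, 0.0, -1.0]]
wrist_force: [0.5, -0.0, -1.6]
gripper_width: 0.573
gripper_force: 29.9
```

{"fn": "servo_tool", "kwargs": {
  "targets": [
    [0, 0, -0.15, 0, 46],
    [0, 0, -0.3, 0, 46],
    [0, 0, -0.45, 0, 46],
    [0, 0, -0.6, 0, 46],
    [0, 0, -0.75, 0, 46]
  ]
}}

```text
time_s: 41.27
tcp_pos: [0.5427, -0.2405, 0.0998]
ee_rot: [[0.999, -0.038, 0.002], [-0.038, -0.999, -0.001], [0.002, 0.001, -1.0]]
wrist_force: [-2.0, -0.9, 0.9]
gripper_width: 0.565
gripper_force: 30.0
```

{"fn": "servo_tool", "kwargs": {
  "targets": [
    [0, 0, -0.15, 0, 46],
    [0, 0, -0.3, 0, 46],
    [0, 0, -0.45, 0, 46],
    [0, 0, -0.55, 0, 46],
    [0, 0, -0.6, 0, 46]
  ]
}}

```text
time_s: 41.68
tcp_pos: [0.5429, -0.2401, 0.0809]
ee_rot: [[0.999, -0.037, 0.001], [-0.037, -0.999, -0.0], [0.001, 0.0, -1.0]]
wrist_force: [0.9, 0.2, 1.9]
gripper_width: 0.57
gripper_force: 30.0
```

{"fn": "servo_tool", "kwargs": {
  "targets": [
    [0, 0, -0.05, 0, 46],
    [0, 0, -0.1, 0, 46],
    [0, 0, -0.17, 0, 46],
    [0, 0, -0.17, 0, 46],
    [0, 0, -0.17, 0, 46]
  ]
}}

```text
time_s: 42.1
tcp_pos: [0.5428, -0.2402, 0.0776]
ee_rot: [[0.999, -0.037, 0.001], [-0.037, -0.999, -0.001], [0.001, 0.001, -1.0]]
wrist_force: [-1.4, 1.3, 7.5]
gripper_width: 0.571
gripper_force: 30.0
```

{"fn": "servo_tool", "kwargs": {
  "targets": [
    [0, 0, -0.02, 0, 46],
    [0, 0, -0.02, 0, 46],
    [0, 0, -0.02, 0, 56],
    [0, 0, -0.02, 0, 62],
    [0, 0, -0.02, 0, 62]
  ]
}}

```text
time_s: 42.52
tcp_pos: [0.5414, -0.2399, 0.0748]
ee_rot: [[0.999, -0.038, -0.002], [-0.038, -0.999, 0.001], [-0.002, -0.001, -1.0]]
wrist_force: [-0.2, 0.3, 0.4]
gripper_width: 0.68
gripper_force: 0.0
```

{"fn": "servo_tool", "kwargs": {
  "targets": [
    [0, 0, 0, 0, 62],
    [0, 0, 0.3, 0, 62],
    [0, 0, 1, 0, 62],
    [0, 0, 2, 0, 62],
    [0, 0, 3, 0, 62]
  ]
}}

```text
time_s: 42.93
tcp_pos: [0.5415, -0.2401, 0.166]
ee_rot: [[0.999, -0.038, -0.003], [-0.038, -0.999, 0.0], [-0.003, -0.0, -1.0]]
wrist_force: [1.1, 0.3, 0.3]
gripper_width: 0.717
gripper_force: 0.0
```

{"fn": "servo_tool", "kwargs": {
  "targets": [
    [-0.16, 1.1, 0, 0.02, 40],
    [-0.33, 2.2, 0, 0.04, 40],
    [-0.5, 3.3, 0, 0.06, 40],
    [-0.66, 4.4, 0, 0.08, 40],
    [-0.82, 5.5, 0, 0.097, 40]
  ]
}}

```text
time_s: 43.35
tcp_pos: [0.5172, -0.0739, 0.166]
ee_rot: [[0.998, 0.06, 0.0], [0.06, -0.998, 0.0], [0.0, -0.0, -1.0]]
wrist_force: [0.7, -0.4, 0.8]
gripper_width: 0.485
gripper_force: 0.0
```

{"fn": "servo_tool", "kwargs": {
  "targets": [
    [-0.16, 1.1, 0, 0, 40],
    [-0.33, 2.2, 0, 0, 40],
    [-0.5, 3.3, 0, 0, 40],
    [-0.66, 4.4, 0, 0, 40],
    [-0.82, 5.5, 0, 0, 40]
  ]
}}

```text
time_s: 43.77
tcp_pos: [0.4926, 0.0913, 0.166]
ee_rot: [[0.998, 0.059, 0.0], [0.059, -0.998, 0.0], [0.0, -0.0, -1.0]]
wrist_force: [0.4, -0.1, -0.9]
gripper_width: 0.46
gripper_force: 0.0
```

{"fn": "servo_tool", "kwargs": {
  "targets": [
    [-0.16, 1.1, 0, 0, 40],
    [-0.33, 2.2, 0, 0, 40],
    [-0.5, 3.3, 0, 0, 40],
    [-0.66, 4.4, 0, 0, 40],
    [-0.82, 5.5, 0, 0, 40]
  ]
}}

```text
time_s: 44.18
tcp_pos: [0.4679, 0.2564, 0.166]
ee_rot: [[0.998, 0.06, 0.0], [0.06, -0.998, 0.0], [0.0, -0.0, -1.0]]
wrist_force: [1.3, 0.1, 0.3]
gripper_width: 0.463
gripper_force: 0.0
```

{"fn": "servo_tool", "kwargs": {
  "targets": [
    [0, 0, 0, 0, 40],
    [0, 0, 0, 0, 40],
    [0, 0, 0, 0, 40],
    [0, 0, 0, 0, 40],
    [0, 0, 0, 0, 40]
  ]
}}

```text
time_s: 44.6
tcp_pos: [0.4686, 0.2537, 0.1656]
ee_rot: [[0.998, 0.058, -0.0], [0.058, -0.998, -0.0], [-0.0, 0.0, -1.0]]
wrist_force: [0.3, 0.2, 0.0]
gripper_width: 0.459
gripper_force: 0.0
```

```bash
python3 - <<'E'
from h import *
s=r.sense();print(s['time_s'],s['tcp_pos'],s['gripper_width'],s['ee_rot'][0])
c=cap('top'); d=cap('side'); cv2.imwrite('pics/t8r.png',c['bgr']);print(red(d))
a=cv2.resize(c['bgr'][170:290,290:490],(800,480))
b=cv2.resize(d['bgr'][165:255,270:400],(173,120))
cv2.imwrite('pics/t8.png',a)
E
```

```text
44.6 [0.46861286 0.25374468 0.16559773] 0.45891478711917194 [ 9.98334638e-01  5.76882206e-02 -1.38772338e-04]
[([239, 174, 18, 10, 125], array([247.216, 179.36 ])), ([238, 240, 2, 8, 15], array([238.46666667, 243.26666667])), ([362, 304, 11, 25, 185], array([366.99459459, 315.45945946]))]
```

View pics/t8.png

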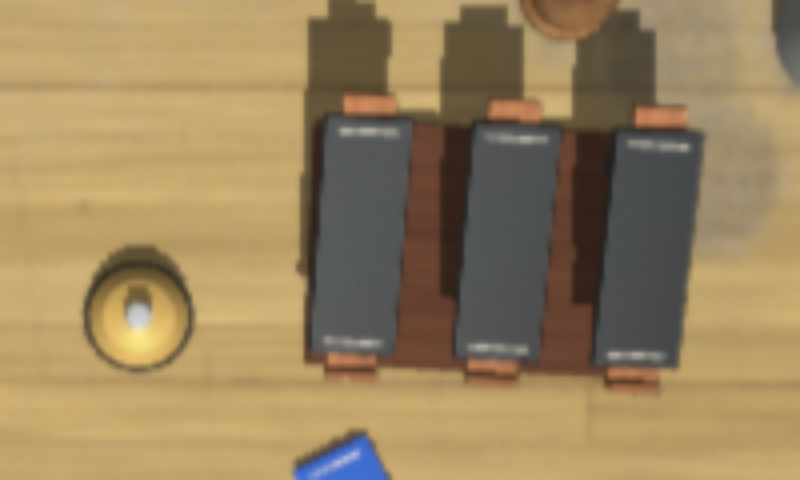

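The crop shows all three slates lying centred on their beams, with beam stubs visible at both ends of each: tops at (370,104), (515,110), (660,116) and bottoms at (351,366), (493,372), (632,380). The bell is at (138,315). Next I'll shut the gate.

{"fn": "servo_tool", "kwargs": {
  "targets": [
    [0, 0.04, -0.8, 0, 40],
    [0, 0.04, -1.6, 0, 40],
    [0, 0.04, -2.4, 0, 40],
    [0, 0.04, -3.2, 0, 40],
    [0, 0.04, -3.35, 0, 40]
  ]
}}

```text
time_s: 45.12
tcp_pos: [0.4666, 0.2536, 0.0614]
ee_rot: [[0.998, 0.057, -0.006], [0.057, -0.998, -0.005], [-0.006, 0.005, -1.0]]
wrist_force: [-0.3, -0.1, -0.7]
gripper_width: 0.462
gripper_force: 0.0
```

{"fn": "servo_tool", "kwargs": {
  "targets": [
    [0, 0, 0, 0, 40],
    [0, 0, 0, 0, 8],
    [0, 0, 0, 0, 8],
    [0, 0, 0, 0, 8],
    [0, 0, 0, 0, 8]
  ]
}}

```text
time_s: 45.53
tcp_pos: [0.4691, 0.2566, 0.0663]
ee_rot: [[0.998, 0.059, 0.002], [0.059, -0.998, 0.002], [0.002, -0.002, -1.0]]
wrist_force: [-0.1, -0.3, -0.2]
gripper_width: 0.243
gripper_force: 0.0
```

{"fn": "servo_tool", "kwargs": {
  "targets": [
    [0, 0, 0, 0, 8],
    [0, 0, 0, 0, 8],
    [0, 0, 0, 0, 8],
    [0, 0, 0, 0, 8],
    [0, 0, 0, 0, 8]
  ]
}}

```text
time_s: 45.95
tcp_pos: [0.4685, 0.2545, 0.0655]
ee_rot: [[0.998, 0.059, -0.001], [0.059, -0.998, -0.002], [-0.001, 0.002, -1.0]]
wrist_force: [1.1, -4.2, 1.6]
gripper_width: 0.128
gripper_force: 36.4
```

{"fn": "servo_tool", "kwargs": {
  "targets": [
    [0.015, -0.25, 0, 0, 8],
    [0.03, -0.5, 0, 0, 8],
    [0.045, -0.75, 0, 0, 8],
    [0.055, -0.9, 0, 0, 8],
    [0.06, -1.0, 0, 0, 8]
  ]
}}

```text
time_s: 46.37
tcp_pos: [0.4703, 0.2254, 0.0654]
ee_rot: [[0.998, 0.059, 0.0], [0.059, -0.998, 0.0], [0.0, -0.0, -1.0]]
wrist_force: [-3.8, 1.5, 4.7]
gripper_width: 0.132
gripper_force: 36.3
```

{"fn": "servo_tool", "kwargs": {
  "targets": [
    [0, -0.03, 0, 0, 8],
    [0, -0.06, 0, 0, 8],
    [0, -0.1, 0, 0, 8],
    [0, -0.1, 0, 0, 8],
    [0, -0.1, 0, 0, 8]
  ]
}}

```text
time_s: 46.78
tcp_pos: [0.4705, 0.2229, 0.0654]
ee_rot: [[0.998, 0.059, 0.0], [0.059, -0.998, -0.0], [0.0, 0.0, -1.0]]
wrist_force: [-2.3, 0.5, 6.9]
gripper_width: 0.135
gripper_force: 36.1
```

{"fn": "servo_tool", "kwargs": {
  "targets": [
    [0, -0.03, 0, 0, 8],
    [0, -0.06, 0, 0, 8],
    [0, -0.08, 0, 0, 8],
    [0, -0.08, 0, 0, 8],
    [0, -0.08, 0, 0, 8]
  ]
}}

```text
time_s: 47.2
tcp_pos: [0.4706, 0.2214, 0.0654]
ee_rot: [[0.998, 0.06, 0.001], [0.06, -0.998, 0.001], [0.001, -0.001, -1.0]]
wrist_force: [-3.1, 2.8, 5.2]
gripper_width: 0.128
gripper_force: 36.1
```

{"fn": "servo_tool", "kwargs": {
  "targets": [
    [0, -0.03, 0, 0, 8],
    [0, -0.06, 0, 0, 8],
    [0, -0.06, 0, 0, 8],
    [0, -0.06, 0, 0, 8],
    [0, -0.06, 0, 0, 8]
  ]
}}

```text
time_s: 47.62
tcp_pos: [0.4707, 0.2212, 0.0654]
ee_rot: [[0.998, 0.06, 0.002], [0.06, -0.998, 0.004], [0.002, -0.004, -1.0]]
wrist_force: [-6.0, 9.1, 4.4]
gripper_width: 0.131
gripper_force: 36.1
```

Travel is 33.3 mm to a hard stop at 9 N, so the gate is shut. I'll release it and locate the bell again.

{"fn": "servo_tool", "kwargs": {
  "targets": [
    [0, 0.03, 0, 0, 8],
    [0, 0.05, 0, 0, 8],
    [0, 0.05, 0, 0, 36],
    [0, 0.05, 0, 0, 36],
    [0, 0.05, 0, 0, 36]
  ]
}}

```text
time_s: 48.03
tcp_pos: [0.4704, 0.2199, 0.0646]
ee_rot: [[0.998, 0.059, -0.0], [0.059, -0.998, -0.001], [-0.0, 0.001, -1.0]]
wrist_force: [0.4, -1.2, 0.2]
gripper_width: 0.278
gripper_force: 0.0
```

{"fn": "servo_tool", "kwargs": {
  "targets": [
    [0, 0, 0.3, 0, 36],
    [0, 0, 1.0, 0, 36],
    [0, 0, 1.8, 0, 36],
    [0, 0, 2.5, 0, 20],
    [0, 0, 3, 0, 0]
  ]
}}

```text
time_s: 48.45
tcp_pos: [0.4711, 0.2201, 0.1573]
ee_rot: [[0.998, 0.059, 0.002], [0.059, -0.998, 0.001], [0.002, -0.001, -1.0]]
wrist_force: [0.1, 0.0, -0.9]
gripper_width: 0.327
gripper_force: 0.0
```

{"fn": "servo_tool", "kwargs": {
  "targets": [
    [0, 0, 0, 0, 0],
    [0, 0, 0, 0, 0],
    [0, 0, 0, 0, 0],
    [0, 0, 0, 0, 0],
    [0, 0, 0, 0, 0]
  ]
}}

```text
time_s: 48.87
tcp_pos: [0.4698, 0.2198, 0.1538]
ee_rot: [[0.998, 0.059, -0.002], [0.059, -0.998, -0.002], [-0.002, 0.002, -1.0]]
wrist_force: [-0.1, -0.2, -0.2]
gripper_width: 0.025
gripper_force: 0.0
```

```bash
python3 - <<'E'
from h import *
s=r.sense();print(s['time_s'],s['tcp_pos'],s['gripper_width'])
c=cap('top'); d=cap('side'); print(red(c)[-1],red(d)[-1])
cv2.imwrite('pics/t9.png',cv2.resize(c['bgr'][220:280,290:360],(700,600),interpolation=cv2.INTER_CUBIC))
def comp(m,lo,what):
    n,l,st,ce=cv2.connectedComponentsWithStats(m.astype('uint8'))
    for i in range(1,n):
        if st[i,4]>lo: print(what,st[i].tolist(),ce[i])
h=cv2.cvtColor(c['bgr'],cv2.COLOR_BGR2HSV); w=c['bgr'].astype(int)
m=(h[...,1]<50)&(h[...,2]>150); m[:225]=0;m[290:]=0;m[:,:290]=0;m[:,362:]=0; comp(m,4,'plg')
h=cv2.cvtColor(d['bgr'],cv2.COLOR_BGR2HSV)
m=(h[...,1]<50)&(h[...,2]>110); m[:215]=0;m[262:]=0;m[:,:310]=0;m[:,375:]=0; comp(m,4,'plg side')
for u,v in((324.7,247.9),): p=ray(c,u,v,.052); print(p,proj(d,p))
E
```

```text
48.8667 [0.46983489 0.21979567 0.15378496] 0.024659801769596087
([179, 267, 5, 6, 21], array([180.52380952, 269.19047619])) ([361, 295, 10, 24, 155], array([365.51612903, 306.05806452]))
plg [322, 246, 6, 6, 29] [324.31034483 248.44827586]
plg side [338, 236, 8, 7, 36] [341.97222222 238.5       ]
[ 0.53131613 -0.11526459  0.052     ] (np.float64(340.4419282841416), np.float64(236.14717926016422))
```

View pics/t9.png

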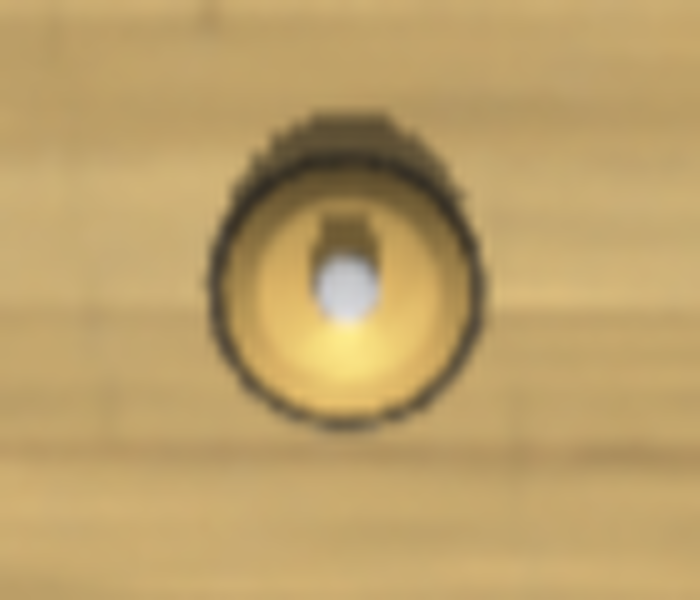

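The crop shows the bell unmoved, with its plunger at (347,288), which is full-frame (324.5,248.5). The gate knob is back at its shut position. Now I'll go and press the plunger.

{"fn": "servo_tool", "kwargs": {
  "targets": [
    [0.2, -1.1, 0, 0, 0],
    [0.4, -2.2, 0, 0, 0],
    [0.6, -3.3, 0, 0, 0],
    [0.8, -4.4, 0, 0, 0],
    [1.0, -5.6, 0, 0, 0]
  ]
}}

```text
time_s: 49.38
tcp_pos: [0.5003, 0.0511, 0.1547]
ee_rot: [[0.998, 0.06, -0.0], [0.06, -0.998, -0.0], [-0.0, 0.0, -1.0]]
wrist_force: [-0.1, 0.1, -0.8]
gripper_width: 0.004
gripper_force: 0.0
```

{"fn": "servo_tool", "kwargs": {
  "targets": [
    [0.2, -1.1, 0, 0, 0],
    [0.4, -2.2, 0, 0, 0],
    [0.6, -3.3, 0, 0, 0],
    [0.8, -4.4, 0, 0, 0],
    [1.0, -5.56, 0, 0, 0]
  ]
}}

```text
time_s: 49.8
tcp_pos: [0.5303, -0.116, 0.1546]
ee_rot: [[0.998, 0.06, -0.001], [0.06, -0.998, -0.0], [-0.001, 0.0, -1.0]]
wrist_force: [1.3, 0.3, -0.9]
gripper_width: 0.007
gripper_force: 0.0
```

{"fn": "servo_tool", "kwargs": {
  "targets": [
    [0, 0, -0.5, 0, 0],
    [0, 0, -1, 0, 0],
    [0, 0, -1.6, 0, 0],
    [0, 0, -1.6, 0, 0],
    [0, 0, -1.6, 0, 0]
  ]
}}

```text
time_s: 50.22
tcp_pos: [0.5297, -0.1146, 0.106]
ee_rot: [[0.998, 0.059, -0.003], [0.059, -0.998, -0.0], [-0.003, 0.0, -1.0]]
wrist_force: [0.3, -0.1, -0.0]
gripper_width: 0.007
gripper_force: 0.0
```

{"fn": "servo_tool", "kwargs": {
  "targets": [
    [0, 0, 0, 0, 0],
    [0, 0, 0, 0, 0],
    [0, 0, 0, 0, 0],
    [0, 0, 0, 0, 0],
    [0, 0, 0, 0, 0]
  ]
}}

```text
time_s: 50.63
tcp_pos: [0.5306, -0.1143, 0.1075]
ee_rot: [[0.998, 0.059, 0.001], [0.059, -0.998, 0.0], [0.001, -0.0, -1.0]]
wrist_force: [0.4, 0.6, 0.4]
gripper_width: 0.001
gripper_force: 0.0
```

```bash
python3 - <<'E'
from h import *
s=r.sense();print(s['time_s'],s['tcp_pos'],s['gripper_width'])
d=cap('side'); cv2.imwrite('pics/s9.png',cv2.resize(d['bgr'][195:285,290:410],(800,600),interpolation=cv2.INTER_CUBIC))
E
```

```text
50.6333 [ 0.53059788 -0.11432635  0.10754289] 0.0006475249270633756
```

View pics/s9.png

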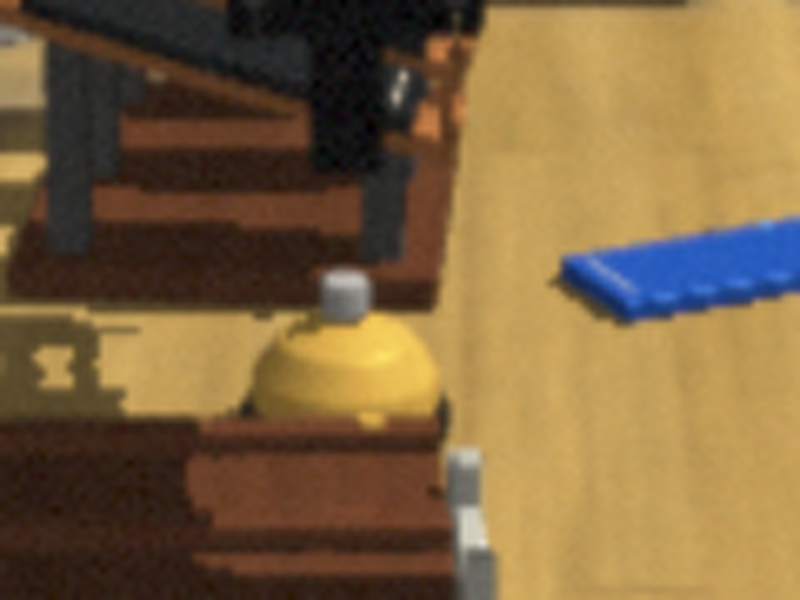

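The side crop shows the fingertip at (347,170) directly above the plunger at (346,290), with the bell in place. I'll press it.

{"fn": "servo_tool", "kwargs": {
  "targets": [
    [0, 0, -0.4, 0, 0],
    [0, 0, -0.8, 0, 0],
    [0, 0, -1.1, 0, 0],
    [0, 0, -1.2, 0, 0],
    [0, 0, -1.2, 0, 0]
  ]
}}

```text
time_s: 51.1
tcp_pos: [0.5298, -0.1145, 0.0702]
ee_rot: [[0.998, 0.059, -0.002], [0.059, -0.998, -0.0], [-0.002, 0.0, -1.0]]
wrist_force: [0.3, -0.7, -0.4]
gripper_width: 0.006
gripper_force: 0.0
```

{"fn": "servo_tool", "kwargs": {
  "targets": [
    [0, 0, -0.05, 0, 0],
    [0, 0, -0.1, 0, 0],
    [0, 0, -0.15, 0, 0],
    [0, 0, -0.2, 0, 0],
    [0, 0, -0.24, 0, 0]
  ]
}}

```text
time_s: 51.52
tcp_pos: [0.5309, -0.1145, 0.0644]
ee_rot: [[0.998, 0.06, 0.002], [0.06, -0.998, -0.0], [0.002, 0.0, -1.0]]
wrist_force: [-0.7, 0.7, 4.3]
gripper_width: 0.006
gripper_force: 2.4
```

{"fn": "servo_tool", "kwargs": {
  "targets": [
    [0, 0, -0.03, 0, 0],
    [0, 0, -0.06, 0, 0],
    [0, 0, -0.06, 0, 0],
    [0, 0, -0.06, 0, 0],
    [0, 0, -0.06, 0, 0]
  ]
}}

```text
time_s: 51.93
tcp_pos: [0.5311, -0.1145, 0.0642]
ee_rot: [[0.998, 0.06, 0.002], [0.06, -0.998, -0.001], [0.002, 0.001, -1.0]]
wrist_force: [-4.0, 1.2, 13.6]
gripper_width: 0.007
gripper_force: 7.0
```

The reading is 13.6 N with no further travel at TCP 64 mm, so the plunger is fully down. I'll retreat and check.

{"fn": "servo_tool", "kwargs": {
  "targets": [
    [0, 0, 0.1, 0, 0],
    [0, 0, 0.5, 0, 0],
    [0, 0, 1.2, 0, 0],
    [0, 0, 2.2, 0, 0],
    [0, 0, 3.2, 0, 0]
  ]
}}

```text
time_s: 52.35
tcp_pos: [0.5294, -0.1145, 0.158]
ee_rot: [[0.998, 0.059, -0.003], [0.059, -0.998, 0.0], [-0.003, -0.0, -1.0]]
wrist_force: [0.6, -0.9, 0.3]
gripper_width: 0.005
gripper_force: 0.0
```

{"fn": "servo_tool", "kwargs": {
  "targets": [
    [-0.3, 1, 0.2, 0, 0],
    [-0.6, 2, 0.4, 0, 0],
    [-0.9, 3, 0.6, 0, 0],
    [-1.2, 4, 0.8, 0, 0],
    [-1.5, 5, 1, 0, 0]
  ]
}}

```text
time_s: 52.77
tcp_pos: [0.4844, 0.0367, 0.188]
ee_rot: [[0.998, 0.058, -0.0], [0.058, -0.998, 0.0], [-0.0, -0.0, -1.0]]
wrist_force: [0.7, 0.4, 0.3]
gripper_width: 0.005
gripper_force: 0.0
```

{"fn": "servo_tool", "kwargs": {
  "targets": [
    [-0.3, 1, 0, 0, 0],
    [-0.6, 2, 0, 0, 0],
    [-0.9, 3, 0, 0, 0],
    [-0.9, 4, 0, 0, 0],
    [-0.9, 4, 0, 0, 0]
  ]
}}

```text
time_s: 53.18
tcp_pos: [0.4585, 0.1595, 0.1881]
ee_rot: [[0.998, 0.064, 0.002], [0.064, -0.998, 0.002], [0.002, -0.001, -1.0]]
wrist_force: [0.4, -0.2, 0.7]
gripper_width: 0.003
gripper_force: 0.0
```

```bash
python3 - <<'E'
from h import *
s=r.sense();print(s['time_s'],s['tcp_pos'],s['wrist_force'])
c=cap('top'); cv2.imwrite('pics/t10.png',cv2.resize(c['bgr'][120:345,170:470],(800,600),interpolation=cv2.INTER_CUBIC))
E
```

```text
53.1833 [0.45851602 0.15948793 0.18810274] [ 0.39495681 -0.18191609  0.65058593]
```

View pics/t10.png

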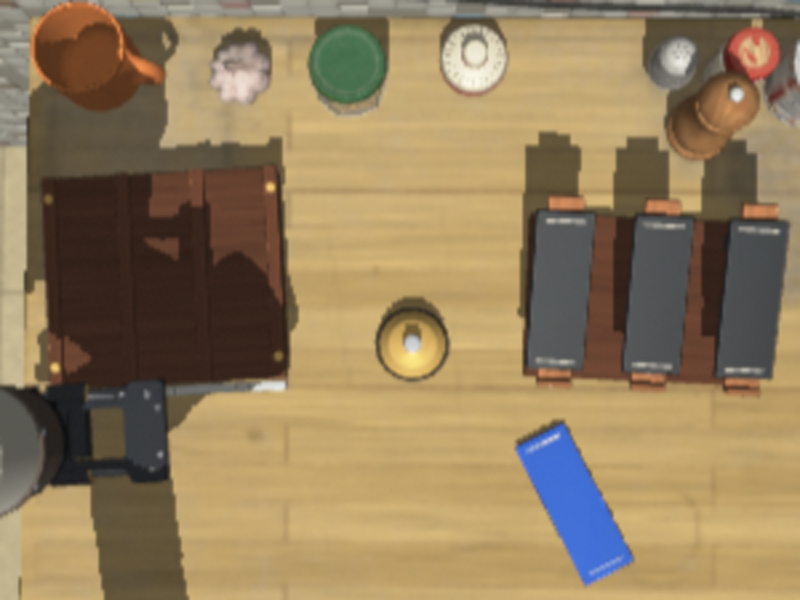

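The picture shows everything in place: slates on the beams at (560,290), (658,292) and (752,298), the tray empty, and the bell at (412,343). The mug, garlic, jar and blue slab have not moved, and the arm is clear.

```bash
python3 -c "
from station import r
print(r.finish_job())"
```

```text
the job is handed in; nothing more can be done
None
```

I handed the job in at about 53 s: all three slates lie centred on their beams to within about 2 mm, the gate is shut against its stop, the bell was rung last with its plunger fully down, and the mug, garlic and jar were not moved. The hand-in gave no score.

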